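Dock the mould pallet and hold its side board square

TASK

Push the mould pallet along its slide, away from its start notch, until the ball plunger drops into the station notch marked yellow. Then take the blue-stocked try square and press it into the corner between the pallet deck and the leaning side board, stock flat on the deck and blade flat against the board, so that the board is brought upright. Finish while still gripping the square and pressing it against both, the pallet still in its notch; leave the mould, the pot and the brush where they are.

Things in the scene. Friction and masses are not known exactly. Their poses are not given: they have to be found in the camera images.
- carriage (a joint): Place of the pallet carriage on its slide, m. 0 = ball plunger in the yellow-marked station notch. Starts 0.08 to 0.15 short of it (negative); grows along pallet's +y. Travel -0.205 (start notch at -0.200) to +0.030. About 2 N of friction; the sprung ball draws it into the notch from some 4 mm either side and holds it against about 14 N
- pallet: Plywood mould pallet on the carriage, deck top 60 mm above the work surface. Origin on the deck top, at the middle of the side board's foot line (board's inner face meets deck). x points from the board across the deck (deck: x -30 to 230 mm), y along board and slide (deck: -120 to 120 mm), z up. Clear place for the square: y 30 to 80 mm
- push_knob (a point): Grip point of the black upright push knob on the pallet: a cylinder 22 mm in diameter and 45 mm tall standing on the deck at x = 100, y = -95 mm of pallet; the point lies on its axis 28 mm above the deck. Axes as pallet
- board_hinge (a joint): Lean of the side board about its foot line, rad. 0 = upright, square to the deck; positive = leaning inwards over the deck (starts leaning in 0.09 to 0.18). It can go from -0.15 to 0.30. Friction stays (0.15 N m) keep it wherever it is left
- board: The off-white side board of the pallet, 220 mm long, 100 mm high, 16 mm thick, hinged at its foot. Origin at the middle of its inner bottom edge (on the foot line); z up along its inner face, x out of its inner face, y along it
- board_top (a point): Middle of the side board's inner top edge, 100 mm above its foot. Axes as board
- square: Try square, 0.24 to 0.38 kg, standing on its stock as used. Stock: blue bar 125 mm long, 20 thick, 40 high. Blade: steel strip 140 mm tall from the stock's underside, 22 wide, 4 thick, upright at one end of the stock, outer edge flush with the stock's end. Origin at the heel (outer bottom corner, mid-thickness); x along the stock away from the blade, z up along the blade
- square_grip (a point): Grip point on the stock: 75 mm from the heel along the stock, 22 mm above its underside, mid-thickness (20 mm between the side faces). Axes as square
- square_heel (a point): The heel of the square: outer bottom corner where stock underside and blade edge meet; it goes into the corner at the board's foot. Axes as square
- mould: Bystander: round plaster mould, 120 mm diameter, 75 mm high, origin under its centre. Leave alone
- pot: Bystander: unfired grey-brown clay pot, 100 mm wide, 116 mm high, origin under its centre. Leave alone
- brush: Bystander: brush lying on the bench. Leave alone
- model (a point): Top centre of the round white plaster model fixed on the deck: 90 mm wide at the base, 40 mm high, at x = 165, y = -30 mm of pallet. Beyond the deck's far edge a brass plunger barrel, 20 mm wide, stands up 18 mm above the deck at x = 265, y = 0
Not all that is in view belongs to the job. There is more than one size of the square; the one meant has the size given above.

How it is judged:
On the way, in this order (a step that is already met when the one before it is completed fails the run):
1. the pallet sits in the yellow-marked station notch (value of joint carriage between -0.003 and 0.003 m), for 0.3 s.
2. the gripped square is pressed into the corner, the board upright (contact force between the fingers and square above 2 N and contact force between square and pallet above 1 N and contact force between square and board above 1 N and value of joint board_hinge between -0.02 and 0.02 rad), for 0.3 s.
At the end, for the whole second after the job is handed in: Carriage within 3 mm of the station notch; board within 0.02 rad of upright; gripped square at rest, at least 1 N on deck and board, heel within 3 mm of the foot line and 2 mm of the deck, upright within 0.025 rad, at right angles to the board in plan within 0.06 rad (all of step 1 and all of step 2 and x of square_heel in the frame of pallet below 0.003 m and z of square_heel in the frame of pallet below 0.002 m and angle between the z axis of square and the z axis of pallet, either way round below 0.025 rad and angle between the x axis of square and the x axis of pallet, either way round below 0.06 rad and linear speed of square below 0.01 m/s); the arm keeps its last pose, push and grip.
It fails at once if the mould, the pot or the brush is moved (distance of any of mould, pot from where it was at the start of the episode above 0.02 m or distance of brush from where it was at the start of the episode above 0.03 m).
It also fails if it takes over 67 s, if anything falls off the work surface, if the arm or the gripper's body presses on something with over 40 N, if the wrist force passes 120 N, or if a joint passes its speed limit or range.

ROBOT

A 6-joint arm with a two-finger parallel gripper is mounted at the origin on the work surface. World frame = base frame: x ahead of the robot, y to its left, z up, the work surface at z = 0. Lengths are in m, angles in rad, forces in N, time in s.
With the tool pointing down it reaches from about 0.225 to 0.875 m from the base axis. Payload 3.4 kg.
Tool frame: the origin (TCP) lies at the very end of the fingers, on their centre line; the grasp point (between the pads) lies 19 mm behind it (grip_depth is the distance from the TCP to the grasp point, in m); x points along the fingers, z is the direction in which the jaws open and shut, and the axes are right-handed (so a half turn about x gives the same grasp; the last joint's range is limited). The gripper opens to 85 mm and grips with 20 to 120 N. Pads are 22 mm wide; open, the fingers measure 114 mm over their backs; the gripper's body (76 mm by 85 mm) begins 54 mm behind the grasp point. The pads swing forward as they close: fully open they stand 13 mm farther back than shut.
Start: joints at [-1.343, 0.276, 1.505, -0, 1.361, -0.121], TCP at [0.197, -0.54, 0.231] pointing down, gripper open.
Joint ranges: [-2.89, 2.89], [-0.75, 2.08], [0.22, 2.7], [-1.18, 4.32], [0.11, 2.71], [-2.7, 2.7]. Speed limits (rad/s): [2.57, 2.57, 3.14, 3.14, 3.14, 3.14].

INTERFACE

Orientations are given as a unit quaternion [w, x, y, z].
In Python, from rig import get_state, get_image, sign_off, grip_depth gives the robot as it stands. The module is installed in compiled form; this text tells all that it offers.
- The arm moves only by the tool arm_command, never from a script. Its argument "series" is a list of rows, each an object with "dp": the shift along the tool's x, y, z scaled (see below), a list of three; "angular": the turn, a rotation vector about the tool's x, y, z scaled (see below), a list of three; "gripper": the finger opening in mm, from 0 to 85.4. A call has exactly 8 rows; each row shifts and turns the pose as measured when the row begins, along the tool's axes as they then stand; what a row does not reach is not made up. The controller multiplies each number of a shift by 0.12 m and each number of a turn by 90 degrees. A row lasts 1/8 s, in which the tool goes at most 62.5 mm and 10.7 degrees, less where a joint would pass 70% of its speed; a pose out of reach is approached as far as the arm can. A call with a number of a shift or a turn outside -1 to 1 is refused whole. A call with a gripper value outside its range is refused whole. The fingers move at their own pace and stop on an object; "grip_force" is the grip in N (left out, the last holds). Time passes only in rows, so rows that do not move let the fingers close, or fill a call up. It gives the time, the measured TCP pose, the force and the opening at its end, in the units of the state.
- get_state(): the state, without advancing time (a new reading comes with each control period).
- get_image(name): name is "scene" or "top" or "wrist"; returns a dict with "image" (400x640x3 uint8, blue, green, red), "depth" (400x640 float32, m along the optical axis (not along the pixel's ray), 0 where there is no reading), "mtx" (3x3 intrinsics, pixels), "view" (4x4, takes a point from world to camera coordinates); the wrist camera has in their place "mount" (4x4, takes a point from camera to tool coordinates, whose origin is the TCP and whose axes are the tool frame's). Camera axes: x right, y up, looking along -z (the intrinsics and any distortion apply to the point x, -y, -z); pixel columns grow to the right and rows downward; lengths in m; the calibration is good to about 2 mm. A picture is of the moment at which its call begins: read the wrist's pose just before it.
- sign_off(): hands the job in, once; it reports no verdict.
The state is a dict: "clock": time; "qpos": joint angles; "qd": joint speeds; "effort": joint torques, N m; "position": TCP position; "ee_rot": TCP orientation; "contact_force": force on the tool from outside, world axes, zero at the start; "moment": the same for the moment, N m; "width": finger opening in m.
Only numpy, scipy, OpenCV 4.12 (cv2) and the standard library are available. Lean on these libraries where they do the work, as an engineer would, in place of code of your own. Each camera call takes 0.05 s, during which the arm holds its last target. There are 200 camera calls.

## Working session

There is one attempt and no reset: what is moved stays moved. The work goes in short steps, Python scripts to look and compute and a tool call to move; the robot and the scene stay as the last step left them, time stands still between calls to the robot, and variables do not carry over. Pictures are saved under pics/ and viewed, about 8 in all and at most 12, crops included, and the job is handed in when it is done.

Besides the shell and the picture viewer there is one more tool, called as name(argument=value, ...) on one line, values as JSON. arm_command: Moves the arm, as the interface text tells. Its arguments: {"type":"object","properties":{"series":{"type":"array","items":{"type":"object","properties":{"dp":{"type":"array","items":{"type":"number"}},"angular":{"type":"array","items":{"type":"number"}},"gripper":{"type":"number"}}}},"grip_force":{"type":"number"}},"required":["series"]}

```bash
mkdir -p pics; cat > h.py <<'E'
import numpy as np, cv2
from scipy.spatial.transform import Rotation as R
from rig import get_state,get_image,sign_off,grip_depth
def rot(s): q=s["ee_rot"]; return R.from_quat([q[1],q[2],q[3],q[0]])
def cam(name):
    s=get_state(); d=get_image(name)
    if name=="wrist":
        T=np.eye(4);T[:3,:3]=rot(s).as_matrix();T[:3,3]=s["position"]; d["c2w"]=T@np.array(d["mount"])
    else: d["c2w"]=np.linalg.inv(np.array(d["view"]))
    return d
def px(d,u,v,dep=None,z=None):
    K=np.array(d["mtx"]); r=np.array([(u-K[0,2])/K[0,0],-(v-K[1,2])/K[1,1],-1.])
    D=d["c2w"]; o=D[:3,3]; w=D[:3,:3]@r
    if z is not None: return o+w*(z-o[2])/w[2]
    if dep is None: dep=d["depth"][int(round(v)),int(round(u))]
    return o+w*dep
def world(d):
    K=np.array(d["mtx"]);v,u=np.mgrid[0:400,0:640]; dep=d["depth"]
    P=np.stack([(u-K[0,2])/K[0,0]*dep,-(v-K[1,2])/K[1,1]*dep,-dep],-1)
    return P@d["c2w"][:3,:3].T+d["c2w"][:3,3]
E
python3 - <<'E'
from h import *
import pickle
s=get_state();print(s,grip_depth, rot(s).as_matrix())
for n in("scene","top"):
    d=cam(n);print(n,[k for k in d],d["mtx"],d["c2w"].round(3)); cv2.imwrite(f"pics/{n}0.png",d["image"]); pickle.dump(d,open(n+".pkl","wb"))
E
```

```text
{'clock': 0.0, 'qpos': array([-1.34300119e+00,  2.76604272e-01,  1.50616645e+00,  5.47880801e-06,
        1.36068628e+00, -1.20995738e-01]), 'qd': array([ 0.00131774,  0.00092879, -0.00042868,  0.00050601,  0.0002941 ,
       -0.00055731]), 'effort': array([-1.97023346e-04, -4.16765535e+01, -2.45805377e+01, -2.19660228e-04,
        1.11257663e-02,  9.96276214e-06]), 'position': array([ 0.19638933, -0.53984813,  0.23042114]), 'ee_rot': array([ 0.57868268,  0.40610153,  0.57966075, -0.40521762]), 'contact_force': array([ 0.90348813,  0.40463721, -0.97357788]), 'moment': array([0.00375789, 0.01456842, 0.01606041]), 'width': 0.08522392341891111} 0.0187 [[-4.15805234e-04  9.39787074e-01  3.41760272e-01]
 [ 1.81739194e-03  3.41760447e-01 -9.39785345e-01]
 [-9.99998262e-01  2.30344699e-04 -1.85006724e-03]]
scene ['image', 'depth', 'mtx', 'view', 'c2w'] [[473.53268346   0.         320.52322382]
 [  0.         473.53268346 200.8874656 ]
 [  0.           0.           1.        ]] [[ 0.47  -0.584  0.662  1.205]
 [ 0.882  0.295 -0.367 -0.217]
 [ 0.019  0.756  0.654  0.827]
 [ 0.     0.     0.     1.   ]]
top ['image', 'depth', 'mtx', 'view', 'c2w'] [[469.51017346   0.         317.39575828]
 [  0.         469.51017346 203.06103726]
 [  0.           0.           1.        ]] [[ 0.018  0.992 -0.124  0.363]
 [-1.     0.018 -0.002  0.189]
 [ 0.     0.124  0.992  1.336]
 [ 0.     0.     0.     1.   ]]
```

View pics/top0.png

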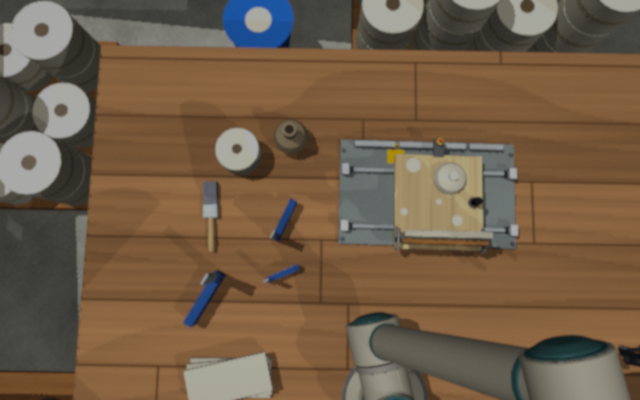

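View pics/scene0.png

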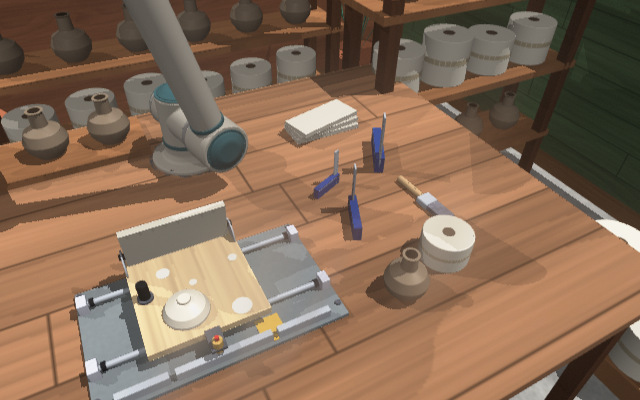

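The top view shows three squares with blue stocks: A at (285,220), B at (283,274) and C at (205,298). B looks smallest and C largest. The pallet is at (440,195), the yellow mark at (396,156), the knob at (475,202), the mould at (237,150), the pot at (290,137) and the brush at (210,215).

```bash
python3 - <<'E'
from h import *
import pickle
for n in("top","scene"):
    d=pickle.load(open(n+".pkl","rb"));W=world(d);im=d["image"];hsv=cv2.cvtColor(im,cv2.COLOR_BGR2HSV)
    m=((hsv[...,0]>105)&(hsv[...,0]<130)&(hsv[...,1]>120)&(d["depth"]>0)).astype(np.uint8)
    k,l,st,c=cv2.connectedComponentsWithStats(m)
    for i in range(1,k):
        if 40<st[i,4]<1500:
            P=W[l==i]; top=np.percentile(P[:,2],90); Q=P[P[:,2]>top-.008]
            r=cv2.minAreaRect((Q[:,:2]*1000).astype(np.float32))
            print(n,c[i].round(),st[i],"ztop",top.round(4),[np.round(x,1) for x in r], "box",cv2.boxPoints(r).round(0).tolist())
    # board/deck/knob points
    pts={"top":[(396,156),(440,165),(410,205),(475,202),(405,233),(488,234),(396,240),(450,170),(440,142)],"scene":[(145,290),(225,210),(120,235),(205,265),(270,325),(183,298)]}[n]
    for p in pts: print(p,px(d,*p).round(4))
E
python3 - <<'E'
import cv2
a=cv2.imread("pics/top0.png");b=cv2.imread("pics/scene0.png")
x=cv2.resize(a[180:340,170:330],None,fx=2.5,fy=2.5);y=cv2.resize(b[90:250,280:440],None,fx=2.5,fy=2.5)
p=cv2.resize(a[130:260,330:530],None,fx=4,fy=4)[:, :800]
import numpy as np
cv2.imwrite("pics/sq.png",np.hstack([x,y]));cv2.imwrite("pics/pal.png",p)
E
```

```text
top [285. 218.] [276 200  20  40 254] ztop 0.044 [array([477.1, 282.8]), array([ 17.7, 116.2]), np.float64(66.0)] box [[420.0, 298.0], [527.0, 251.0], [534.0, 267.0], [428.0, 315.0]]
top [284. 273.] [269 266  30  15 143] ztop 0.0348 [array([331. , 280.9]), array([12.9, 85. ]), np.float64(23.5)] box [[308.0, 317.0], [342.0, 239.0], [354.0, 244.0], [320.0, 322.0]]
top [202. 301.] [185 273  39  53 542] ztop 0.0559 [array([259.5, 494.1]), array([ 25.9, 156.7]), np.float64(60.3)] box [[185.0, 522.0], [321.0, 444.0], [334.0, 467.0], [198.0, 544.0]]
(396, 156) [ 0.6569 -0.0238  0.062 ]
(440, 165) [ 0.6342 -0.1458  0.0597]
(410, 205) [ 0.5215 -0.0625  0.0577]
(475, 202) [ 0.5262 -0.2237  0.1086]
(405, 233) [ 0.4379 -0.0292  0.1607]
(488, 234) [ 0.439  -0.2366  0.1612]
(396, 240) [ 0.4233 -0.0179  0.0933]
(450, 170) [ 0.6141 -0.164   0.0921]
(440, 142) [ 0.6934 -0.1407  0.0827]
scene [377. 138.] [373 128   8  24 135] ztop 0.0545 [array([248.2, 497.5]), array([ 21.6, 128.4]), np.float64(56.8)] box [[189.0, 524.0], [296.0, 453.0], [308.0, 471.0], [200.0, 542.0]]
scene [354. 206.] [350 196   8  20  95] ztop 0.043 [array([461.8, 290.7]), array([17.8, 69.4]), np.float64(66.8)] box [[426.0, 296.0], [490.0, 269.0], [497.0, 285.0], [433.0, 313.0]]
(145, 290) [ 0.5399 -0.2314  0.0918]
(225, 210) [ 0.446  -0.0305  0.1429]
(120, 235) [ 0.4433 -0.243   0.161 ]
(205, 265) [ 0.5041 -0.1048  0.0628]
(270, 325) [ 0.6728 -0.031   0.0141]
(183, 298) [ 0.599  -0.1723  0.1001]
```

View pics/sq.png

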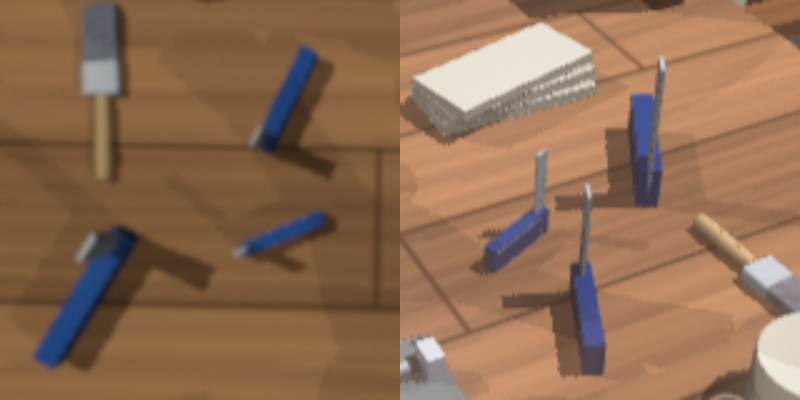

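View pics/pal.png

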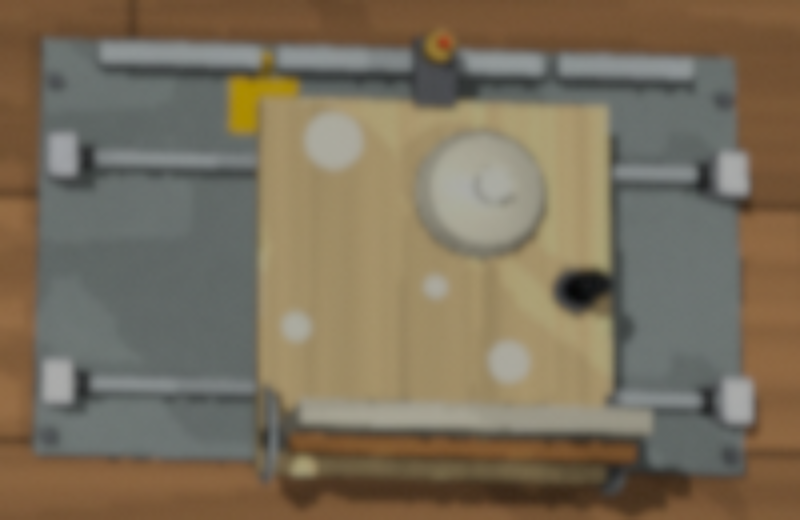

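A, at top (285,220) and scene (354,206), measures about 118–125 mm long, 18–20 thick and 43 high, so it is the square with the 125×20×40 stock. B (85×13×35) is too small and C (157×26×56) too big. The enlarged crop agrees: A's blade stands at its left-lower end, at sq.png (260,140). I'll move over the pallet next.

arm_command(series=[{"dp": [0, 0, 0], "angular": [0.111, 0, 0], "gripper": 50}, {"dp": [0, 0, 0], "angular": [0.111, 0, 0], "gripper": 50}, {"dp": [-0.15, 0.33, -0.37], "angular": [0, 0, 0], "gripper": 50}, {"dp": [-0.15, 0.33, -0.37], "angular": [0, 0, 0], "gripper": 50}, {"dp": [-0.1, 0.33, -0.37], "angular": [0, 0, 0], "gripper": 50}, {"dp": [-0.1, 0.33, -0.37], "angular": [0, 0, 0], "gripper": 50}, {"dp": [-0.1, 0.33, -0.37], "angular": [0, 0, 0], "gripper": 50}, {"dp": [0, 0.33, -0.37], "angular": [0, 0, 0], "gripper": 50}])

```text
clock: 1.1
position: [0.4418, -0.2722, 0.3014]
ee_rot: [0.492, 0.507, 0.497, -0.504]
contact_force: [-0.0, -0.4, -0.8]
width: 0.05
```

```bash
python3 - <<'E'
from h import *
import pickle
d=cam("wrist");s=get_state();print(s["position"],s["contact_force"],rot(s).as_matrix().round(3));cv2.imwrite("pics/w1.png",d["image"]);pickle.dump(d,open("w1.pkl","wb"));print(np.array(d["mount"]).round(3))
E
```

```text
[ 0.44656177 -0.26532951  0.30096561] [3.5961804  3.41958431 0.5463709 ] [[ 0.004  1.    -0.015]
 [ 0.016 -0.015 -1.   ]
 [-1.     0.003 -0.016]]
[[-0.     0.322 -0.947 -0.144]
 [-0.     0.947  0.322  0.083]
 [ 1.     0.    -0.    -0.   ]
 [ 0.     0.     0.     1.   ]]
```

View pics/w1.png

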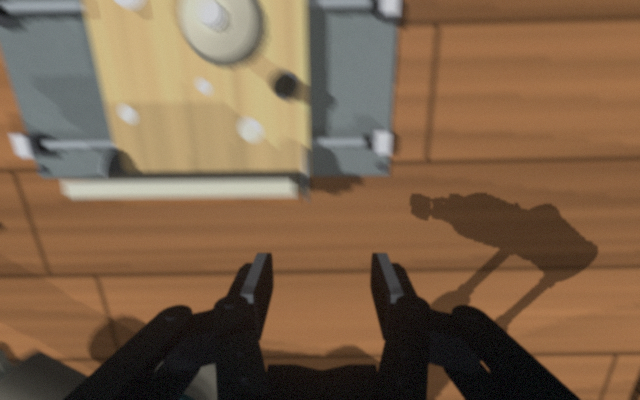

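The wrist view shows the knob top at (284,80), the board top edge from (62,188) to (298,186) and the deck's right edge from (308,0) to (310,172). Next I'll measure these.

```bash
python3 - <<'E'
from h import *
import pickle
for n,f in(("wrist",None),("top","top.pkl"),("scene","scene.pkl")):
    d=cam(n) if f is None else pickle.load(open(f,"rb"))
    W=world(d); z=W[...,2]
    g=cv2.cvtColor(d["image"],cv2.COLOR_BGR2GRAY)
    if f is None: print(get_state()["position"]);pickle.dump(d,open("w2.pkl","wb"));cv2.imwrite("pics/w2.png",d["image"])
    # knob: dark pixels with z .085-.12
    def rep(m,name):
        P=W[m]; print(n,name,len(P), P.mean(0).round(4),"med",np.median(P,0).round(4),"lo",np.percentile(P,2,axis=0).round(4),"hi",np.percentile(P,98,axis=0).round(4))
    reg=(W[...,0]>.40)&(W[...,0]<.72)&(W[...,1]>-.30)&(W[...,1]<0.02)
    rep(reg&(z>.098)&(z<.125)&(W[...,0]>.49)&(W[...,0]<.57)&(W[...,1]<-.19)&(W[...,1]>-.26),"knobtop")
    rep(reg&(z>.085)&(z<.115)&(W[...,0]>.57)&(W[...,0]<.66),"model")
    rep(reg&(z>.153)&(z<.175)&(W[...,0]<.47),"boardtop")
    m=reg&(z>.05)&(z<.07); rep(m,"deck")
    r=cv2.minAreaRect((W[m][:,:2]*1000).astype(np.float32)); print(r)
    b=reg&(z>.08)&(z<.155)&(W[...,0]>.405)&(W[...,0]<.455); 
    if n=="scene":
        P=W[b]; A=np.c_[P[:,1],P[:,2],np.ones(len(P))]; c,*_=np.linalg.lstsq(A,P[:,0],rcond=None); print("board x=a*y+b*z+c",c)
    if n!="scene":
        P=W[reg&(z>.153)&(z<.175)&(W[...,0]<.47)];print("yawfit",np.polyfit(P[:,1],P[:,0],1))
E
```

```text
[ 0.44365283 -0.26862021  0.30054268]
wrist knobtop 360 [ 0.5332 -0.2353  0.1062] med [ 0.5334 -0.2352  0.1062] lo [ 0.5236 -0.2449  0.104 ] hi [ 0.5429 -0.2257  0.1078]
wrist model 3161 [ 0.5966 -0.1731  0.0927] med [ 0.5964 -0.1741  0.0925] lo [ 0.572  -0.2007  0.0853] hi [ 0.6209 -0.1419  0.1024]
wrist boardtop 3850 [ 0.4408 -0.1398  0.1611] med [ 0.4409 -0.14    0.1614] lo [ 0.4327 -0.245   0.1565] hi [ 0.4483 -0.0338  0.1632]
wrist deck 31144 [ 0.5308 -0.1351  0.0616] med [ 0.5302 -0.1231  0.0614] lo [ 0.4369 -0.2562  0.0597] hi [ 0.6265 -0.0247  0.0664]
((518.0762939453125, -138.81320190429688), (241.61636352539062, 224.04798889160156), 88.91070556640625)
yawfit [0.01064459 0.44225351]
top knobtop 59 [ 0.5296 -0.2329  0.1056] med [ 0.5294 -0.2327  0.1058] lo [ 0.5195 -0.2434  0.0993] hi [ 0.5397 -0.2238  0.1106]
top model 394 [ 0.5961 -0.1687  0.0921] med [ 0.5955 -0.1679  0.0914] lo [ 0.5712 -0.1999  0.0853] hi [ 0.6237 -0.1412  0.1023]
top boardtop 601 [ 0.4366 -0.1376  0.1608] med [ 0.4365 -0.137   0.1609] lo [ 0.4283 -0.2431  0.1549] hi [ 0.4455 -0.0322  0.1656]
top deck 63
[... 225 characters left out ...]
t [0.01104598 0.43815571]
scene knobtop 107 [ 0.5351 -0.2358  0.1044] med [ 0.5351 -0.2358  0.1051] lo [ 0.5241 -0.2454  0.0983] hi [ 0.5436 -0.2262  0.1084]
scene model 701 [ 0.6046 -0.1722  0.092 ] med [ 0.6057 -0.1725  0.0912] lo [ 0.5751 -0.2006  0.0852] hi [ 0.6286 -0.1429  0.102 ]
scene boardtop 890 [ 0.4415 -0.1451  0.1596] med [ 0.4426 -0.1474  0.1603] lo [ 0.4312 -0.2456  0.1533] hi [ 0.449  -0.0357  0.1633]
scene deck 10124 [ 0.5586 -0.1413  0.061 ] med [ 0.5564 -0.1352  0.061 ] lo [ 0.4339 -0.2572  0.0554] hi [ 0.675  -0.0262  0.0674]
((558.85546875, -140.92657470703125), (240.2095184326172, 302.4175109863281), 89.3531723022461)
board x=a*y+b*z+c [0.01238826 0.14403077 0.42592178]
```

```bash
cat >> h.py <<'E'
def plan(p,yaw=-.011,base=None):
    "target TCP p, tool down, tool z = -(y axis of yaw): prints total dp & angular in command units"
    s=get_state(); Rm=rot(s); c,n=np.cos(yaw),np.sin(yaw)
    T=R.from_matrix(np.array([[0,c,n],[0,n,-c],[-1,0,0.]]))
    r=(Rm.inv()*T).as_rotvec()/(np.pi/2); dw=np.array(p)-s["position"]
    print("t",round(s["clock"],2),"pos",s["position"].round(4),"F",s["contact_force"].round(1),"w",round(s["width"],4),"ang",r.round(4),"dp_now",(Rm.inv().apply(dw)/.12).round(4),"dp_afterturn",(T.inv().apply(dw)/.12).round(4))
E
python3 - <<'E'
from h import *
import pickle
d=pickle.load(open("top.pkl","rb"))
for u,v in((396.5,144),(397,148),(467,146),(439.5,142),(439.5,150)): print(u,v,px(d,u,v),px(d,u,v,z=.06))
im=d["image"][135:165,380:490];a=cv2.resize(im,None,fx=7,fy=7,interpolation=cv2.INTER_CUBIC)
e=pickle.load(open("scene.pkl","rb")); b=cv2.resize(e["image"][300:400,130:350],None,fx=3.5,fy=3.5,interpolation=cv2.INTER_CUBIC)
cv2.imwrite("pics/notch.png",np.vstack([a,b]));print(a.shape,b.shape)
plan([.5335,-.2353,.13])
E
```

```text
396.5 144 [ 0.70272893 -0.03293929  0.01645003] [ 0.69150537 -0.02561811  0.06      ]
397 148 [ 0.69157836 -0.03474297  0.01405706] [ 0.68014717 -0.02697079  0.06      ]
467 146 [ 0.70127886 -0.23666913  0.01312761] [ 0.6892808  -0.22158853  0.06      ]
439.5 142 [ 0.69333392 -0.13935649  0.08270597] [ 0.69932481 -0.14530399  0.06      ]
439.5 150 [ 0.67595287 -0.14433277  0.06244502] [ 0.67655434 -0.14497257  0.06      ]
(210, 770, 3) (350, 770, 3)
t 1.2 pos [ 0.4437 -0.2686  0.3005] F [-0.6 -0.4 -0.3] w 0.0503 ang [-0.0019 -0.0076  0.0007] dp_now [ 1.4237  0.7464 -0.2711] dp_afterturn [ 1.4212  0.7456 -0.2859]
```

View pics/notch.png

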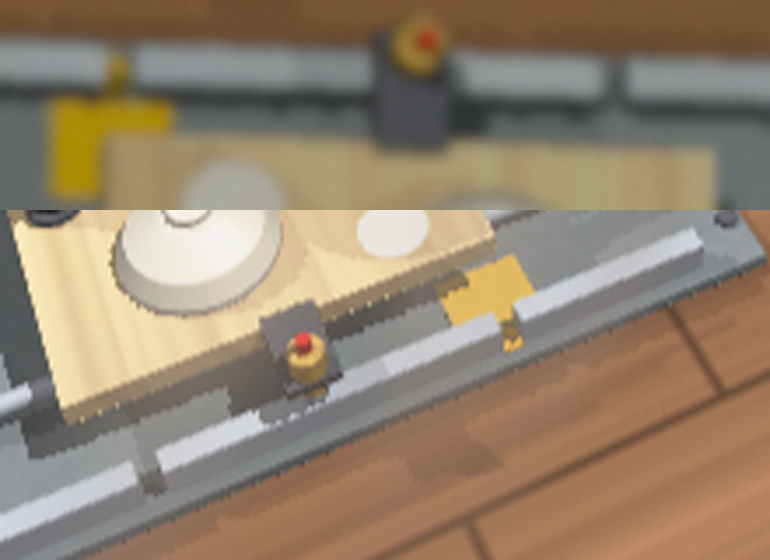

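The notches are at notch.png (119,70) for yellow and (614,80) for start, with the plunger at (413,50), so the pallet has about 0.109 m to go. Now I'll go over the knob.

arm_command(series=[{"dp": [0, 0.25, -0.095], "angular": [-0.002, -0.0076, 0], "gripper": 55}, {"dp": [0, 0.25, -0.095], "angular": [0, 0, 0], "gripper": 55}, {"dp": [0.1, 0.246, -0.096], "angular": [0, 0, 0], "gripper": 55}, {"dp": [0.4, 0, 0], "angular": [0, 0, 0], "gripper": 55}, {"dp": [0.4, 0, 0], "angular": [0, 0, 0], "gripper": 55}, {"dp": [0.4, 0, 0], "angular": [0, 0, 0], "gripper": 55}, {"dp": [0, 0, 0], "angular": [0, 0, 0], "gripper": 55}, {"dp": [0, 0, 0], "angular": [0, 0, 0], "gripper": 55}])

```text
clock: 2.2
position: [0.5338, -0.2387, 0.1396]
ee_rot: [-0.497, -0.5, -0.497, 0.505]
contact_force: [0.4, -0.7, 1.3]
width: 0.0547
```

```bash
python3 -c "
from h import *
plan([.5335,-.2353,.074])"
```

```text
t 2.2 pos [ 0.5338 -0.2387  0.1396] F [ 0.4 -0.7  1.3] w 0.0547 ang [0.0004 0.0026 0.0028] dp_now [ 5.466e-01 -3.000e-04 -3.070e-02] dp_afterturn [ 0.5467 -0.0027 -0.0285]
```

arm_command(series=[{"dp": [0, 0, -0.03], "angular": [0, 0.0026, 0.0028], "gripper": 55}, {"dp": [0.3, 0, 0], "angular": [0, 0, 0], "gripper": 55}, {"dp": [0.24, 0, 0], "angular": [0, 0, 0], "gripper": 55}, {"dp": [0, 0, 0], "angular": [0, 0, 0], "gripper": 15}, {"dp": [0, 0, 0], "angular": [0, 0, 0], "gripper": 15}, {"dp": [0, 0, 0], "angular": [0, 0, 0], "gripper": 15}, {"dp": [0, 0, 0], "angular": [0, 0, 0], "gripper": 15}, {"dp": [0, 0, 0], "angular": [0, 0, 0], "gripper": 15}], grip_force=30)

```text
clock: 3.2
position: [0.5405, -0.2381, 0.0846]
ee_rot: [0.503, 0.506, 0.491, -0.5]
contact_force: [0.8, -1.4, -9.0]
width: 0.0211
```

```bash
python3 -c "
from h import *
plan([.535,-.128,.074])"
```

```text
t 3.2 pos [ 0.5405 -0.2381  0.0846] F [ 0.8 -1.4 -9. ] w 0.0211 ang [-0.0005  0.0047 -0.0117] dp_now [ 0.0809 -0.0578 -0.9171] dp_afterturn [ 0.0887 -0.0555 -0.9165]
```

arm_command(series=[{"dp": [0, 0, -0.12], "angular": [0, 0, 0], "gripper": 15}, {"dp": [0, 0, -0.12], "angular": [0, 0, 0], "gripper": 15}, {"dp": [0, 0, -0.12], "angular": [0, 0, 0], "gripper": 15}, {"dp": [0, 0, -0.12], "angular": [0, 0, 0], "gripper": 15}, {"dp": [0, 0, -0.12], "angular": [0, 0, 0], "gripper": 15}, {"dp": [0, 0, -0.12], "angular": [0, 0, 0], "gripper": 15}, {"dp": [0, 0, -0.08], "angular": [0, 0, 0], "gripper": 15}, {"dp": [0, 0, 0], "angular": [0, 0, 0], "gripper": 15}])

```text
clock: 4.2
position: [0.5413, -0.165, 0.0852]
ee_rot: [0.517, 0.493, 0.481, -0.509]
contact_force: [1.3, 6.7, -7.1]
width: 0.021
```

```bash
python3 -c "
from h import *
plan([.535,-.128,.074])
d=cam('top');W=world(d);z=W[...,2]
m=(z>.153)&(z<.175)&(W[...,0]<.47)&(W[...,0]>.40)&(W[...,1]>-.3)&(W[...,1]<.1);P=W[m];print('board y',P[:,1].mean(),np.percentile(P[:,1],[2,98]))
m=(z>.085)&(z<.105)&(W[...,0]<.66)&(W[...,0]>.57)&(W[...,1]>-.3)&(W[...,1]<.1);P=W[m];print('model',P.mean(0),np.percentile(P[:,1],[2,98]))
cv2.imwrite('pics/top2.png',d['image'])
"
```

```text
t 4.2 pos [ 0.5413 -0.165   0.0852] F [ 1.3  6.7 -7.1] w 0.021 ang [ 0.0039  0.0329 -0.0129] dp_now [ 0.0761 -0.0559 -0.3126] dp_afterturn [ 0.0933 -0.0561 -0.3079]
board y -0.046321091377006844 [-0.13134619  0.03831917]
model [ 0.59631044 -0.09844049  0.09207876] [-0.12728382 -0.06953452]
```

arm_command(series=[{"dp": [0, 0, -0.07], "angular": [0, 0.01, -0.004], "gripper": 15}, {"dp": [0, 0, -0.07], "angular": [0, 0.01, -0.004], "gripper": 15}, {"dp": [0, 0, -0.07], "angular": [0, 0.01, -0.004], "gripper": 15}, {"dp": [0, 0, -0.06], "angular": [0, 0.005, 0], "gripper": 15}, {"dp": [0, 0, -0.04], "angular": [0, 0, 0], "gripper": 15}, {"dp": [0, 0, -0.02], "angular": [0, 0, 0], "gripper": 15}, {"dp": [0, 0, 0], "angular": [0, 0, 0], "gripper": 15}, {"dp": [0, 0, 0], "angular": [0, 0, 0], "gripper": 15}])

```text
clock: 5.25
position: [0.5412, -0.1444, 0.0852]
ee_rot: [0.51, 0.49, 0.494, -0.506]
contact_force: [0.1, -1.7, -8.5]
width: 0.0204
```

```bash
cat > chk.py <<'E'
from h import *
plan([.535,-.129,.074])
d=cam('top');W=world(d);z=W[...,2]
m=(z>.085)&(z<.105)&(W[...,0]<.66)&(W[...,0]>.57)&(W[...,1]>-.3)&(W[...,1]<.1);P=W[m];print('model',P.mean(0),np.percentile(P[:,1],[2,98]))
cv2.imwrite('pics/top2.png',d['image'])
E
python3 chk.py
```

```text
t 5.25 pos [ 0.5412 -0.1444  0.0852] F [ 0.1 -1.7 -8.5] w 0.0204 ang [0.0117 0.0206 0.0003] dp_now [ 0.0891 -0.051  -0.1317] dp_afterturn [ 0.0933 -0.0535 -0.1278]
model [ 0.59718462 -0.07784244  0.0921313 ] [-0.10835124 -0.04936672]
```

arm_command(series=[{"dp": [0, 0, -0.05], "angular": [0, 0.01, 0], "gripper": 15}, {"dp": [0, 0, -0.05], "angular": [0, 0.01, 0], "gripper": 15}, {"dp": [0, 0, -0.05], "angular": [0, 0, 0], "gripper": 15}, {"dp": [0, 0, -0.02], "angular": [0, 0, 0], "gripper": 15}, {"dp": [0, 0, 0], "angular": [0, 0, 0], "gripper": 15}, {"dp": [0, 0, 0], "angular": [0, 0, 0], "gripper": 15}, {"dp": [0, 0, 0], "angular": [0, 0, 0], "gripper": 15}, {"dp": [0, 0, 0], "angular": [0, 0, 0], "gripper": 15}])

```text
clock: 6.3
position: [0.5413, -0.1328, 0.0853]
ee_rot: [0.508, 0.491, 0.499, -0.501]
contact_force: [0.3, -2.5, -7.6]
width: 0.0209
```

```bash
python3 chk.py
```

```text
t 6.3 pos [ 0.5413 -0.1328  0.0853] F [ 0.3 -2.5 -7.6] w 0.0209 ang [0.0169 0.0119 0.0005] dp_now [ 0.0935 -0.0516 -0.0345] dp_afterturn [ 0.0941 -0.0525 -0.0314]
model [ 0.59733187 -0.06669392  0.09224558] [-0.09773904 -0.03754678]
```

arm_command(series=[{"dp": [0, 0, -0.03], "angular": [0, 0.005, 0], "gripper": 15}, {"dp": [0, 0, -0.01], "angular": [0, 0, 0], "gripper": 15}, {"dp": [0, 0, 0], "angular": [0, 0, 0], "gripper": 15}, {"dp": [0, 0, 0], "angular": [0, 0, 0], "gripper": 15}, {"dp": [0, 0, 0], "angular": [0, 0, 0], "gripper": 15}, {"dp": [0, 0, 0], "angular": [0, 0, 0], "gripper": 15}, {"dp": [0, 0, 0], "angular": [0, 0, 0], "gripper": 15}, {"dp": [0, 0, 0], "angular": [0, 0, 0], "gripper": 15}])

```text
clock: 7.35
position: [0.5414, -0.1245, 0.0853]
ee_rot: [0.505, 0.495, 0.502, -0.498]
contact_force: [1.0, 2.3, -6.9]
width: 0.021
```

```bash
python3 chk.py
```

```text
t 7.35 pos [ 0.5414 -0.1245  0.0853] F [ 1.   2.3 -6.9] w 0.021 ang [0.0163 0.0033 0.0002] dp_now [ 0.0943 -0.0535  0.0359] dp_afterturn [ 0.094  -0.0526  0.0377]
model [ 0.59696063 -0.05843485  0.0920669 ] [-0.08922542 -0.03031377]
```

It moved 8 mm on about 5 mm of command, so the ball has drawn it in. I'll release and rise.

arm_command(series=[{"dp": [0, 0, 0], "angular": [0, 0, 0], "gripper": 50}, {"dp": [0, 0, 0], "angular": [0, 0, 0], "gripper": 50}, {"dp": [0, 0, 0], "angular": [0, 0, 0], "gripper": 50}, {"dp": [-0.3, 0, 0], "angular": [0, 0, 0], "gripper": 50}, {"dp": [-0.4, 0, 0], "angular": [0, 0, 0], "gripper": 50}, {"dp": [-0.4, 0, 0], "angular": [0, 0, 0], "gripper": 50}, {"dp": [-0.4, 0, 0], "angular": [0.017, 0.003, 0], "gripper": 50}, {"dp": [0, 0, 0], "angular": [0, 0, 0], "gripper": 50}])

```text
clock: 8.4
position: [0.5431, -0.1258, 0.2757]
ee_rot: [0.5, 0.504, 0.493, -0.503]
contact_force: [-0.8, 0.3, 0.3]
width: 0.05
```

```bash
python3 chk.py; python3 - <<'E'
import cv2,numpy as np
from h import *
t=cv2.imread("pics/top2.png");a=cv2.resize(t[135:165,380:490],None,fx=7,fy=7,interpolation=cv2.INTER_CUBIC)
d=cam("scene");b=cv2.resize(d["image"][270:370,190:410],None,fx=3.5,fy=3.5,interpolation=cv2.INTER_CUBIC)
cv2.imwrite("pics/notch2.png",np.vstack([a,b]))
E
```

```text
t 8.4 pos [ 0.5431 -0.1258  0.2757] F [-0.8  0.3  0.3] w 0.05 ang [-0.0011  0.0039 -0.0052] dp_now [ 1.6801 -0.0811  0.0169] dp_afterturn [ 1.6806 -0.0673  0.0271]
model [ 0.59761247 -0.05838721  0.09190589] [-0.08957949 -0.02811594]
```

View pics/notch2.png

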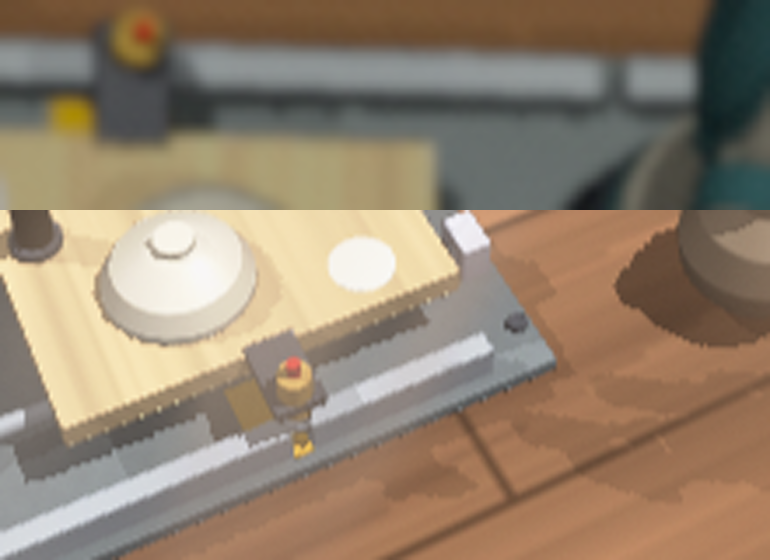

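Both views show the plunger standing in the yellow-marked notch (top part at (135,45), scene part with the yellow just under the barrel at (300,440)). The pallet stayed there on release. Now to the square.

arm_command(series=[{"dp": [-0.1, 0, -0.4], "angular": [0, 0, 0], "gripper": 60}, {"dp": [-0.1, -0.15, -0.48], "angular": [0, 0, 0], "gripper": 60}, {"dp": [0, -0.2, -0.48], "angular": [0, 0, 0], "gripper": 60}, {"dp": [0, -0.2, -0.48], "angular": [0, 0, 0], "gripper": 60}, {"dp": [0, -0.2, -0.48], "angular": [0, 0, 0], "gripper": 60}, {"dp": [0, -0.2, -0.48], "angular": [0, 0, 0], "gripper": 60}, {"dp": [0, -0.2, -0.48], "angular": [0, 0, 0], "gripper": 60}, {"dp": [0, 0, -0.3], "angular": [0, 0, 0], "gripper": 60}])

```text
clock: 9.5
position: [0.4024, 0.3079, 0.2802]
ee_rot: [-0.49, -0.496, -0.5, 0.513]
contact_force: [0.7, -0.4, -0.3]
width: 0.0599
```

arm_command(series=[{"dp": [0, 0, 0], "angular": [0.09, 0, 0], "gripper": 60}, {"dp": [0, 0, 0], "angular": [0.09, 0, 0], "gripper": 60}, {"dp": [0, 0, 0], "angular": [0.09, 0, 0], "gripper": 60}, {"dp": [0, 0, 0], "angular": [0, 0, 0], "gripper": 60}, {"dp": [0, 0, 0], "angular": [0, 0, 0], "gripper": 60}, {"dp": [0, 0, 0], "angular": [0, 0, 0], "gripper": 60}, {"dp": [0, 0, 0], "angular": [0, 0, 0], "gripper": 60}, {"dp": [0, 0, 0], "angular": [0, 0, 0], "gripper": 60}])

```text
clock: 10.5
position: [0.3971, 0.3088, 0.2697]
ee_rot: [-0.374, -0.581, -0.381, 0.614]
contact_force: [-0.2, 0.2, 0.8]
width: 0.0598
```

```bash
cat > sq.py <<'E'
from h import *
d=cam("wrist");cv2.imwrite("pics/w3.png",d["image"]);W=world(d);z=W[...,2]
hsv=cv2.cvtColor(d["image"],cv2.COLOR_BGR2HSV)
m=((hsv[...,0]>105)&(hsv[...,0]<130)&(hsv[...,1]>120)&(d["depth"]>0)).astype(np.uint8)
k,l,st,c=cv2.connectedComponentsWithStats(m)
for i in range(1,k):
    if st[i,4]>200:
        P=W[l==i]; top=np.percentile(P[:,2],90); Q=P[P[:,2]>top-.004]
        r=cv2.minAreaRect((Q[:,:2]*1000).astype(np.float32))
        print(c[i].round(),st[i],"ztop",top.round(4),[np.round(x,1) for x in r],cv2.boxPoints(r).round(1).tolist())
R0=(W[...,0]>.37)&(W[...,0]<.56)&(W[...,1]>.22)&(W[...,1]<.36)
for lo,hi in((.05,.10),(.10,.135),(.135,.16)):
    P=W[R0&(z>lo)&(z<hi)]
    if len(P): print("blade",lo,len(P),P.mean(0).round(4),P.min(0).round(4),P.max(0).round(4))
plan([.48,.28,.2],yaw=np.radians(-24))
E
python3 sq.py
```

```text
[302.  77.] [ 292   24   20  117 1763] ztop 0.0424 [array([480.8, 283.8]), array([ 18.1, 120.2]), np.float64(65.7)] [[422.29998779296875, 300.20001220703125], [531.9000244140625, 250.8000030517578], [539.2999877929688, 267.29998779296875], [429.70001220703125, 316.70001220703125]]
[356. 193.] [327 166  55  55 682] ztop 0.0331 [array([332.7, 284.4]), array([14.5, 93.4]), np.float64(24.0)] [[307.1000061035156, 324.1000061035156], [345.1000061035156, 238.8000030517578], [358.29998779296875, 244.6999969482422], [320.3999938964844, 330.0]]
blade 0.05 43 [0.4377 0.3024 0.0775] [0.422  0.2995 0.0515] [0.4434 0.3082 0.0994]
blade 0.1 45 [0.436  0.3031 0.1201] [0.4222 0.2994 0.1022] [0.4435 0.3082 0.135 ]
blade 0.135 123 [0.4335 0.3053 0.1412] [0.4223 0.2996 0.135 ] [0.4433 0.3113 0.143 ]
t 10.55 pos [0.3971 0.3088 0.2697] F [-0.1  0.4 -0.6] w 0.0599 ang [-0.0162  0.0214  0.0209] dp_now [ 0.5538  0.7455 -0.1001] dp_afterturn [ 0.5808  0.7289 -0.0623]
```

View pics/w3.png

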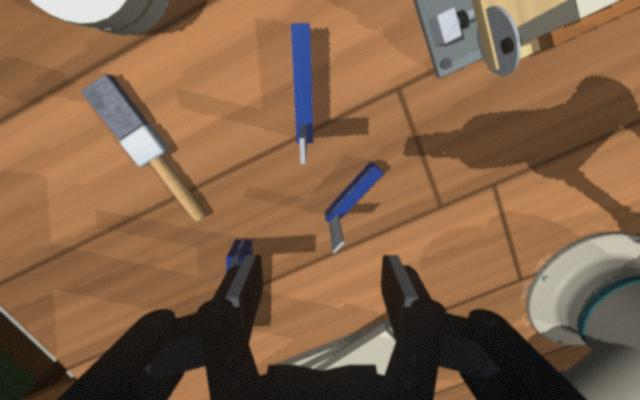

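The wrist view shows square A with its stock from (302,25) to (302,140) and its blade tip at (303,160). B (355,195), C's blade (240,250) and the brush (150,145) are well clear. The heel is about (0.4217,0.3105) with yaw −24.3°. Next I'll go above the grip point.

```bash
python3 -c "
from h import *
plan([.4928,.2784,.16],yaw=np.radians(-24.3))"
```

```text
t 10.55 pos [0.3971 0.3088 0.2697] F [-0.1  0.4 -0.6] w 0.0599 ang [-0.0129  0.0214  0.0208] dp_now [ 0.8823  0.8582 -0.1451] dp_afterturn [ 0.9141  0.8313 -0.0978]
```

arm_command(series=[{"dp": [0, 0, 0], "angular": [-0.013, 0.0214, 0.0208], "gripper": 45}, {"dp": [0, 0.28, -0.033], "angular": [0, 0, 0], "gripper": 45}, {"dp": [0, 0.28, -0.033], "angular": [0, 0, 0], "gripper": 45}, {"dp": [0, 0.27, -0.033], "angular": [0, 0, 0], "gripper": 45}, {"dp": [0.3, 0, 0], "angular": [0, 0, 0], "gripper": 45}, {"dp": [0.3, 0, 0], "angular": [0, 0, 0], "gripper": 45}, {"dp": [0.3, 0, 0], "angular": [0, 0, 0], "gripper": 45}, {"dp": [0, 0, 0], "angular": [0, 0, 0], "gripper": 45}])

```text
clock: 11.55
position: [0.4979, 0.2786, 0.1614]
ee_rot: [0.385, 0.596, 0.384, -0.591]
contact_force: [0.5, -0.8, 0.0]
width: 0.0453
```

```bash
python3 sq.py; python3 -c "
from h import *
plan([.4928,.2784,.010],yaw=np.radians(-24.3))"
```

```text
[324. 205.] [ 314  145   22  129 2442] ztop 0.0422 [array([480.9, 284.1]), array([ 18.2, 122.4]), np.float64(65.9)] [[421.29998779296875, 300.79998779296875], [533.0, 250.6999969482422], [540.5, 267.3999938964844], [428.79998779296875, 317.3999938964844]]
[360. 326.] [346 313  27  29 253] ztop 0.0206 [array([393.7, 282.6]), array([ 28.4, 171.2]), np.float64(67.4)] [[309.20001220703125, 302.3999938964844], [467.20001220703125, 236.5], [478.20001220703125, 262.70001220703125], [320.1000061035156, 328.6000061035156]]
[363. 341.] [346 327  32  28 346] ztop 0.033 [array([392.2, 281.5]), array([ 32.5, 176.6]), np.float64(67.0)] [[304.5, 301.0], [467.1000061035156, 232.10000610351562], [479.79998779296875, 262.1000061035156], [317.20001220703125, 331.0]]
blade 0.05 161 [0.4408 0.3021 0.078 ] [0.4237 0.2992 0.0504] [0.4439 0.312  0.0997]
blade 0.1 174 [0.4424 0.3014 0.1189] [0.4307 0.2996 0.1   ] [0.4439 0.3088 0.1349]
blade 0.135 208 [0.435  0.3048 0.1407] [0.4224 0.2991 0.1353] [0.4446 0.3117 0.1426]
t 11.6 pos [0.4995 0.2792 0.1634] F [ 0.4 -0.2 -0.2] w 0.0447 ang [-0.0017 -0.0058 -0.0051] dp_now [-0.3066 -0.1484  0.0578] dp_afterturn [-0.3049 -0.151   0.0602]
t 11.6 pos [0.4995 0.2792 0.1634] F [ 0.4 -0.2 -0.2] w 0.0447 ang [ 0.0016 -0.0059 -0.0051] dp_now [ 1.2777 -0.0583  0.0408] dp_afterturn [ 1.2785 -0.048   0.0292]
```

arm_command(series=[{"dp": [0, -0.048, 0.03], "angular": [0.0016, -0.006, -0.005], "gripper": 42}, {"dp": [0.25, 0, 0], "angular": [0, 0, 0], "gripper": 42}, {"dp": [0.25, 0, 0], "angular": [0, 0, 0], "gripper": 42}, {"dp": [0.25, 0, 0], "angular": [0, 0, 0], "gripper": 42}, {"dp": [0.25, 0, 0], "angular": [0, 0, 0], "gripper": 42}, {"dp": [0.15, 0, 0], "angular": [0, 0, 0], "gripper": 42}, {"dp": [0, 0, 0], "angular": [0, 0, 0], "gripper": 42}, {"dp": [0, 0, 0], "angular": [0, 0, 0], "gripper": 42}])

```text
clock: 12.6
position: [0.5032, 0.2844, 0.0381]
ee_rot: [0.386, 0.603, 0.382, -0.584]
contact_force: [0.5, -0.9, 0.2]
width: 0.0422
```

```bash
python3 -c "
from h import *
plan([.4935,.278,.010],yaw=np.radians(-24.3))"
```

```text
t 12.6 pos [0.5032 0.2844 0.0381] F [ 0.5 -0.9  0.2] w 0.0422 ang [ 0.0007 -0.0128 -0.0119] dp_now [ 0.2312 -0.0564  0.0865] dp_afterturn [ 0.2339 -0.052   0.0818]
```

arm_command(series=[{"dp": [-0.05, 0, 0], "angular": [0.0007, -0.0128, -0.0119], "gripper": 42}, {"dp": [0, -0.05, 0.07], "angular": [0, 0, 0], "gripper": 42}, {"dp": [0, 0, 0], "angular": [0, 0, 0], "gripper": 42}, {"dp": [0.08, 0, 0], "angular": [0, 0, 0], "gripper": 42}, {"dp": [0.08, 0, 0], "angular": [0, 0, 0], "gripper": 42}, {"dp": [0.06, 0, 0], "angular": [0, 0, 0], "gripper": 42}, {"dp": [0, 0, 0], "angular": [0, 0, 0], "gripper": 42}, {"dp": [0, 0, 0], "angular": [0, 0, 0], "gripper": 42}])

```text
clock: 13.6
position: [0.4944, 0.2794, 0.019]
ee_rot: [0.384, 0.595, 0.383, -0.592]
contact_force: [-0.9, -0.1, 1.2]
width: 0.0423
```

```bash
python3 -c "
from h import *
plan([.4935,.278,.010],yaw=np.radians(-24.3))"
```

```text
t 13.6 pos [0.4944 0.2794 0.019 ] F [-0.9 -0.1  1.2] w 0.0423 ang [ 0.0001 -0.002  -0.0019] dp_now [ 0.0752 -0.0021  0.0134] dp_afterturn [ 0.0752 -0.0018  0.0132]
```

Aligned. I'll go down the last few millimetres and close with a moderate force.

arm_command(series=[{"dp": [0.05, 0, 0.01], "angular": [0, -0.002, -0.002], "gripper": 42}, {"dp": [0.04, 0, 0], "angular": [0, 0, 0], "gripper": 42}, {"dp": [0, 0, 0], "angular": [0, 0, 0], "gripper": 12}, {"dp": [0, 0, 0], "angular": [0, 0, 0], "gripper": 12}, {"dp": [0, 0, 0], "angular": [0, 0, 0], "gripper": 12}, {"dp": [0, 0, 0], "angular": [0, 0, 0], "gripper": 12}, {"dp": [0, 0, 0], "angular": [0, 0, 0], "gripper": 12}, {"dp": [0, 0, 0], "angular": [0, 0, 0], "gripper": 12}], grip_force=60)

```text
clock: 14.6
position: [0.4945, 0.2783, 0.0079]
ee_rot: [0.384, 0.594, 0.384, -0.594]
contact_force: [-0.1, -0.4, -0.9]
width: 0.0194
```

```bash
python3 -c "
from h import *
plan([.4935,.278,.010],yaw=np.radians(-24.3))"
```

```text
t 14.6 pos [0.4945 0.2783 0.0079] F [-0.1 -0.4 -0.9] w 0.0194 ang [ 0.0002 -0.0004 -0.0004] dp_now [-0.0172 -0.0065  0.0058] dp_afterturn [-0.0172 -0.0065  0.0058]
```

The square is gripped (width 19.4 mm) with the tool aligned to it. I'll lift it and turn it parallel to the pallet x axis.

arm_command(series=[{"dp": [-0.2, 0, 0], "angular": [0, 0, 0], "gripper": 12}, {"dp": [-0.4, 0, 0], "angular": [0, 0, 0], "gripper": 12}, {"dp": [-0.4, 0, 0], "angular": [0, 0, 0], "gripper": 12}, {"dp": [-0.4, 0, 0], "angular": [0, 0, 0], "gripper": 12}, {"dp": [-0.4, 0, 0], "angular": [0, 0, 0], "gripper": 12}, {"dp": [0, 0, 0], "angular": [-0.088, 0, 0], "gripper": 12}, {"dp": [0, 0, 0], "angular": [-0.088, 0, 0], "gripper": 12}, {"dp": [0, 0, 0], "angular": [-0.088, 0, 0], "gripper": 12}])

```text
clock: 15.6
position: [0.4921, 0.2774, 0.2276]
ee_rot: [0.5, 0.497, 0.502, -0.501]
contact_force: [1.1, 0.5, -3.5]
width: 0.0192
```

```bash
python3 -c "
from h import *
plan([.543,.025,.2])"
```

```text
t 15.6 pos [0.4921 0.2774 0.2276] F [ 1.1  0.5 -3.5] w 0.0192 ang [0.0096 0.0016 0.0035] dp_now [0.2332 0.4171 2.1046] dp_afterturn [0.2302 0.4476 2.0987]
```

arm_command(series=[{"dp": [0, 0.07, 0.3], "angular": [0.01, 0, 0], "gripper": 12}, {"dp": [0, 0.07, 0.36], "angular": [0, 0, 0], "gripper": 12}, {"dp": [0, 0.07, 0.36], "angular": [0, 0, 0], "gripper": 12}, {"dp": [0, 0.07, 0.36], "angular": [0, 0, 0], "gripper": 12}, {"dp": [0, 0.07, 0.36], "angular": [0, 0, 0], "gripper": 12}, {"dp": [0, 0.07, 0.3], "angular": [0, 0, 0], "gripper": 12}, {"dp": [0, 0, 0], "angular": [0, 0, 0], "gripper": 12}, {"dp": [0, 0, 0], "angular": [0, 0, 0], "gripper": 12}])

```text
clock: 16.6
position: [0.5389, 0.0262, 0.2233]
ee_rot: [-0.495, -0.499, -0.5, 0.506]
contact_force: [0.0, -0.3, -2.8]
width: 0.0191
```

```bash
python3 - <<'E'
from h import *
plan([.543,.025,.11])
d=cam("wrist");cv2.imwrite("pics/w4.png",d["image"]);W=world(d);z=W[...,2]
m=(z>.154)&(z<.17)&(W[...,0]<.47)&(W[...,0]>.41)&(W[...,1]<.11)&(W[...,1]>-.2);P=W[m];print("boardtop",len(P),P.min(0),P.max(0),np.polyfit(P[:,1],P[:,0],1) if len(P)>10 else 0)
m=(z>.053)&(z<.07)&(W[...,0]<.68)&(W[...,0]>.43)&(W[...,1]<.11)&(W[...,1]>-.2);P=W[m];print("deck",P.mean(0),np.percentile(P,[1,99],axis=0))
m=(z>.09)&(z<.12)&(W[...,0]<.57)&(W[...,0]>.50)&(W[...,1]<-.08)&(W[...,1]>-.17);P=W[m];print("knob",len(P),P.mean(0) if len(P) else 0)
E
```

```text
t 16.6 pos [0.5389 0.0262 0.2233] F [ 0.  -0.3 -2.8] w 0.0191 ang [0.0013 0.001  0.0079] dp_now [0.9438 0.0462 0.008 ] dp_afterturn [0.9443 0.0346 0.0094]
boardtop 1256 [ 0.43231782 -0.138306    0.15400125] [0.44963176 0.04971585 0.16401388] [0.00560928 0.44340396]
deck [ 0.56933127 -0.02966286  0.06157728] [[ 0.43607945 -0.14697651  0.05967531]
 [ 0.67078164  0.08796922  0.06783307]]
knob 662 [ 0.53616728 -0.1213643   0.10332353]
```

View pics/w4.png

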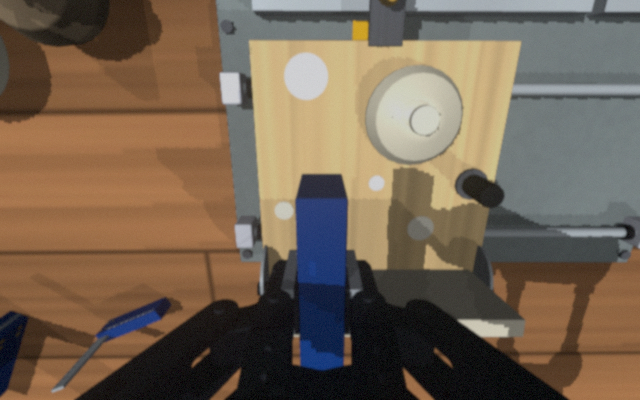

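Held square over the deck at pallet y about 55 mm, with the stock at (322,180)–(322,365) in the image. The deck is clear there, and the plunger block is beside the yellow mark at (385,20). I'll lower it now.

arm_command(series=[{"dp": [0, 0.035, 0.01], "angular": [0.001, 0.001, 0.008], "gripper": 12}, {"dp": [0.25, 0.005, 0], "angular": [0, 0, 0], "gripper": 12}, {"dp": [0.25, 0, 0], "angular": [0, 0, 0], "gripper": 12}, {"dp": [0.25, 0, 0], "angular": [0, 0, 0], "gripper": 12}, {"dp": [0.2, 0, 0], "angular": [0, 0, 0], "gripper": 12}, {"dp": [0.1, 0, 0], "angular": [0, 0, 0], "gripper": 12}, {"dp": [0, 0, 0], "angular": [0, 0, 0], "gripper": 12}, {"dp": [0, 0, 0], "angular": [0, 0, 0], "gripper": 12}])

```text
clock: 17.65
position: [0.5468, 0.0314, 0.0965]
ee_rot: [0.502, 0.503, 0.498, -0.497]
contact_force: [-0.6, 0.0, -2.0]
width: 0.0193
```

```bash
python3 -c "
from h import *
plan([.543,.025,.068])"
```

```text
t 17.65 pos [0.5468 0.0314 0.0965] F [-0.6  0.  -2. ] w 0.0193 ang [ 0.0067 -0.0005 -0.0065] dp_now [ 0.2369 -0.0338  0.0536] dp_afterturn [ 0.2373 -0.0308  0.0538]
```

arm_command(series=[{"dp": [0, -0.01, 0.04], "angular": [0.0067, -0.0005, -0.0065], "gripper": 12}, {"dp": [0.06, 0, 0], "angular": [0, 0, 0], "gripper": 12}, {"dp": [0.06, 0, 0], "angular": [0, 0, 0], "gripper": 12}, {"dp": [0.05, 0, 0], "angular": [0, 0, 0], "gripper": 12}, {"dp": [0.03, 0, 0], "angular": [0, 0, 0], "gripper": 12}, {"dp": [0.02, 0, 0], "angular": [0, 0, 0], "gripper": 12}, {"dp": [0, 0, 0], "angular": [0, 0, 0], "gripper": 12}, {"dp": [0, 0, 0], "angular": [0, 0, 0], "gripper": 12}])

```text
clock: 18.65
position: [0.547, 0.026, 0.0701]
ee_rot: [0.498, 0.504, 0.496, -0.502]
contact_force: [-0.1, 0.2, -3.3]
width: 0.0192
```

```bash
python3 -c "
from h import *
plan([.543,.025,.068])"
```

```text
t 18.65 pos [0.547  0.026  0.0701] F [-0.1  0.2 -3.3] w 0.0192 ang [-0.0007  0.0001 -0.0021] dp_now [ 0.0173 -0.0334  0.0088] dp_afterturn [ 0.0174 -0.0334  0.0087]
```

arm_command(series=[{"dp": [0, -0.04, 0], "angular": [0, 0, -0.002], "gripper": 12}, {"dp": [0, -0.05, 0], "angular": [0, 0, 0], "gripper": 12}, {"dp": [0, -0.05, 0], "angular": [0, 0, 0], "gripper": 12}, {"dp": [0, -0.05, 0], "angular": [0, 0, 0], "gripper": 12}, {"dp": [0, -0.03, 0], "angular": [0, 0, 0], "gripper": 12}, {"dp": [0, 0, 0], "angular": [0, 0, 0], "gripper": 12}, {"dp": [0, 0, 0], "angular": [0, 0, 0], "gripper": 12}, {"dp": [0, 0, 0], "angular": [0, 0, 0], "gripper": 12}])

```text
clock: 19.65
position: [0.5197, 0.0263, 0.0711]
ee_rot: [0.498, 0.504, 0.496, -0.502]
contact_force: [-0.3, -0.8, -2.2]
width: 0.0192
```

```bash
python3 -c "
from h import *
plan([.513,.025,.068])"
```

```text
t 19.65 pos [0.5197 0.0263 0.0711] F [-0.3 -0.8 -2.2] w 0.0192 ang [-0.0007  0.0002 -0.0018] dp_now [ 0.0256 -0.0555  0.0116] dp_afterturn [ 0.0258 -0.0554  0.0115]
```

arm_command(series=[{"dp": [0.02, -0.02, 0], "angular": [0, 0, -0.002], "gripper": 12}, {"dp": [0.015, -0.01, 0], "angular": [0, 0, 0], "gripper": 12}, {"dp": [0.015, 0, 0], "angular": [0, 0, 0], "gripper": 12}, {"dp": [0.01, 0, 0], "angular": [0, 0, 0], "gripper": 12}, {"dp": [0.01, 0, 0], "angular": [0, 0, 0], "gripper": 12}, {"dp": [0, 0, 0], "angular": [0, 0, 0], "gripper": 12}, {"dp": [0, 0, 0], "angular": [0, 0, 0], "gripper": 12}, {"dp": [0, 0, 0], "angular": [0, 0, 0], "gripper": 12}])

```text
clock: 20.65
position: [0.5175, 0.0263, 0.0681]
ee_rot: [0.498, 0.504, 0.496, -0.502]
contact_force: [-0.0, -0.1, 0.8]
width: 0.0195
```

```bash
python3 -c "
from h import *
plan([.513,.025,.068]); print(get_state()['moment'])"
```

```text
t 20.65 pos [0.5175 0.0263 0.0681] F [-0.  -0.1  0.8] w 0.0195 ang [-0.0006  0.0005 -0.0025] dp_now [ 0.0003 -0.0375  0.0109] dp_afterturn [ 0.0005 -0.0375  0.0108]
[0.01854277 0.00408823 0.01313238]
```

arm_command(series=[{"dp": [0.01, -0.02, 0], "angular": [0, 0, -0.002], "gripper": 12}, {"dp": [0.01, -0.02, 0], "angular": [0, 0, 0], "gripper": 12}, {"dp": [0.01, -0.02, 0], "angular": [0, 0, 0], "gripper": 12}, {"dp": [0.01, -0.015, 0], "angular": [0, 0, 0], "gripper": 12}, {"dp": [0.01, -0.015, 0], "angular": [0, 0, 0], "gripper": 12}, {"dp": [0.01, -0.015, 0], "angular": [0, 0, 0], "gripper": 12}, {"dp": [0.01, -0.015, 0], "angular": [0, 0, 0], "gripper": 12}, {"dp": [0.01, -0.015, 0], "angular": [0, 0, 0], "gripper": 12}])

```text
clock: 21.65
position: [0.5178, 0.026, 0.0687]
ee_rot: [0.506, 0.512, 0.487, -0.495]
contact_force: [2.8, -0.1, 5.2]
width: 0.0192
```

```bash
cat > f.py <<'E'
from h import *
plan([.513,.025,.068]); print(get_state()['moment'])
d=cam("scene");cv2.imwrite("pics/s5.png",d["image"]);W=world(d);z=W[...,2]
b=(z>.085)&(z<.155)&(W[...,0]>.405)&(W[...,0]<.452)&(W[...,1]>-.13)&(W[...,1]<-.0)
P=W[b]; A=np.c_[P[:,1],P[:,2],np.ones(len(P))]
for _ in range(4):
    c,*_r=np.linalg.lstsq(A,P[:,0],rcond=None); r=P[:,0]-A@c; k=abs(r)<.003; P,A=P[k],A[k]
print("board lean",len(P),c[1],"foot x at y=.025",c@[.025,.06,1])
m=(z>.085)&(z<.105)&(W[...,0]<.66)&(W[...,0]>.57)&(W[...,1]>-.3)&(W[...,1]<.02);print('model',W[m].mean(0))
E
python3 f.py
```

```text
t 21.65 pos [0.5178 0.026  0.0687] F [ 2.8 -0.1  5.2] w 0.0192 ang [-0.0016  0.0007 -0.0223] dp_now [ 0.0047 -0.0398  0.0085] dp_afterturn [ 0.0061 -0.0396  0.0084]
[ 0.08626894  0.04722311 -0.00442437]
board lean 1318 0.014114808072014484 foot x at y=.025 0.43528518565948227
model [ 0.60550079 -0.06311797  0.09190825]
```

arm_command(series=[{"dp": [0.01, 0, 0], "angular": [-0.001, 0.001, -0.012], "gripper": 12}, {"dp": [0.01, 0, 0], "angular": [0, 0, -0.01], "gripper": 12}, {"dp": [0.01, 0, 0], "angular": [0, 0, -0.005], "gripper": 12}, {"dp": [0.01, -0.01, 0], "angular": [0, 0, -0.005], "gripper": 12}, {"dp": [0.01, -0.01, 0], "angular": [0, 0, -0.005], "gripper": 12}, {"dp": [0.01, -0.01, 0], "angular": [0, 0, -0.005], "gripper": 12}, {"dp": [0.01, -0.01, 0], "angular": [0, 0, -0.005], "gripper": 12}, {"dp": [0.01, -0.01, 0], "angular": [0, 0, -0.005], "gripper": 12}], grip_force=90)

```text
clock: 22.7
position: [0.5179, 0.026, 0.0698]
ee_rot: [-0.489, -0.494, -0.506, 0.511]
contact_force: [-1.2, 0.5, 10.2]
width: 0.019
```

```bash
python3 f.py; python3 - <<'E'
import cv2
a=cv2.imread("pics/s5.png");cv2.imwrite("pics/s5c.png",cv2.resize(a[130:290,150:350],None,fx=3.7,fy=3.7,interpolation=cv2.INTER_CUBIC))
E
```

```text
t 22.7 pos [0.5179 0.026  0.0698] F [-1.2  0.5 10.2] w 0.019 ang [-0.0002 -0.      0.0217] dp_now [ 0.0161 -0.0398  0.0087] dp_afterturn [ 0.0148 -0.0403  0.0087]
[ 0.06763254 -0.33870941  0.06579433]
board lean 1360 0.01595272784035906 foot x at y=.025 0.43538876166232915
model [ 0.60593883 -0.06249942  0.09191206]
```

View pics/s5c.png

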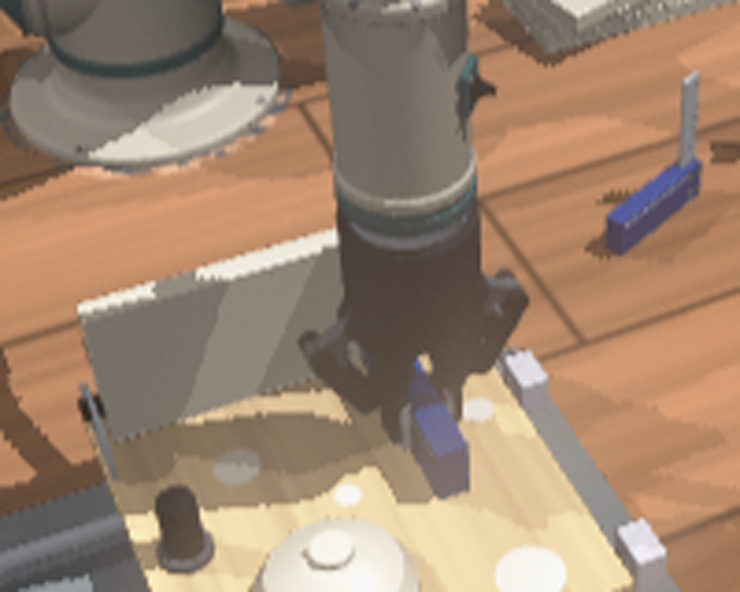

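The square stands in the corner region, with the knob at (180,520) and the model undisturbed. The tool has tilted 0.034 rad the other way (my correction was too large), so I'll level it and push harder toward the board.

arm_command(series=[{"dp": [0, 0, 0], "angular": [0, 0, 0.012], "gripper": 12}, {"dp": [0, 0, 0], "angular": [0, 0, 0.01], "gripper": 12}, {"dp": [0, 0, 0], "angular": [0, 0, 0], "gripper": 12}, {"dp": [0.003, -0.03, 0], "angular": [0, 0, -0.002], "gripper": 12}, {"dp": [0.003, -0.035, 0], "angular": [0, 0, -0.003], "gripper": 12}, {"dp": [0.003, -0.035, 0], "angular": [0, 0, -0.003], "gripper": 12}, {"dp": [0.003, -0.035, 0], "angular": [0, 0, -0.003], "gripper": 12}, {"dp": [0.003, -0.035, 0], "angular": [0, 0, -0.003], "gripper": 12}])

```text
clock: 23.75
position: [0.5149, 0.0258, 0.0698]
ee_rot: [0.5, 0.507, 0.493, -0.5]
contact_force: [6.3, 0.1, -2.7]
width: 0.0186
```

```bash
python3 f.py
```

```text
t 23.75 pos [0.5149 0.0258 0.0698] F [ 6.3  0.1 -2.7] w 0.0186 ang [-0.0018 -0.0003 -0.0094] dp_now [ 0.0152 -0.0163  0.0068] dp_afterturn [ 0.0154 -0.0161  0.0068]
[ 0.08428994 -1.23359015 -0.0435339 ]
board lean 1345 -2.581658615674609e-05 foot x at y=.025 0.4353038371213469
model [ 0.60578626 -0.06268869  0.09184387]
```

arm_command(series=[{"dp": [0.015, 0, 0], "angular": [-0.001, 0, -0.006], "gripper": 12}, {"dp": [0.015, 0, 0], "angular": [0, 0, -0.004], "gripper": 12}, {"dp": [0.015, -0.005, 0], "angular": [0, 0, 0], "gripper": 12}, {"dp": [0.015, -0.01, 0], "angular": [0, 0, 0], "gripper": 12}, {"dp": [0.02, -0.02, 0], "angular": [0, 0, -0.001], "gripper": 12}, {"dp": [0.02, -0.025, 0], "angular": [0, 0, -0.002], "gripper": 12}, {"dp": [0.02, -0.025, 0], "angular": [0, 0, -0.002], "gripper": 12}, {"dp": [0.02, -0.025, 0], "angular": [0, 0, -0.002], "gripper": 12}])

```text
clock: 24.8
position: [0.5151, 0.0258, 0.0679]
ee_rot: [0.501, 0.508, 0.492, -0.499]
contact_force: [2.1, 1.1, 12.5]
width: 0.0188
```

```bash
python3 f.py
```

```text
t 24.8 pos [0.5151 0.0258 0.0679] F [ 2.1  1.1 12.5] w 0.0188 ang [-0.0011  0.0001 -0.0117] dp_now [-0.001  -0.0172  0.0067] dp_afterturn [-0.0007 -0.0172  0.0066]
[ 0.15907929 -0.23648737 -0.00619268]
board lean 1357 -0.0029834458134612163 foot x at y=.025 0.43519838039940695
model [ 0.60552082 -0.06275024  0.09188213]
```

arm_command(series=[{"dp": [0.008, -0.03, 0], "angular": [-0.001, 0, -0.006], "gripper": 12}, {"dp": [0.008, -0.04, 0], "angular": [0, 0, -0.005], "gripper": 12}, {"dp": [0.008, -0.05, 0], "angular": [0, 0, -0.005], "gripper": 12}, {"dp": [0.01, -0.05, 0], "angular": [0, 0, -0.005], "gripper": 12}, {"dp": [0.01, -0.05, 0], "angular": [0, 0, -0.005], "gripper": 12}, {"dp": [0.01, -0.05, 0], "angular": [0, 0, -0.005], "gripper": 12}, {"dp": [0.012, -0.05, 0], "angular": [0, 0, -0.005], "gripper": 12}, {"dp": [0.012, -0.05, 0], "angular": [0, 0, -0.005], "gripper": 12}])

```text
clock: 25.85
position: [0.5148, 0.0254, 0.0697]
ee_rot: [0.506, 0.515, 0.485, -0.494]
contact_force: [9.3, 0.4, 3.3]
width: 0.019
```

```bash
python3 f.py
```

```text
t 25.85 pos [0.5148 0.0254 0.0697] F [9.3 0.4 3.3] w 0.019 ang [-0.0037 -0.0002 -0.0268] dp_now [ 0.0132 -0.0159  0.0035] dp_afterturn [ 0.0138 -0.0153  0.0034]
[ 0.19628193 -1.15090285 -0.00431395]
board lean 1347 -0.02222498167350684 foot x at y=.025 0.43503406806352396
model [ 0.60579471 -0.06301806  0.09204435]
```

Too hard on x tips the blade past upright. I'll level and seat it again, with a gentler push.

arm_command(series=[{"dp": [0.012, 0, 0], "angular": [-0.003, 0, -0.014], "gripper": 12}, {"dp": [0.012, 0, 0], "angular": [0, 0, -0.012], "gripper": 12}, {"dp": [0.012, -0.005, 0], "angular": [0, 0, -0.003], "gripper": 12}, {"dp": [0.012, -0.015, 0], "angular": [0, 0, -0.003], "gripper": 12}, {"dp": [0.012, -0.025, 0], "angular": [0, 0, -0.005], "gripper": 12}, {"dp": [0.012, -0.03, 0], "angular": [0, 0, -0.005], "gripper": 12}, {"dp": [0.012, -0.03, 0], "angular": [0, 0, -0.005], "gripper": 12}, {"dp": [0.012, -0.03, 0], "angular": [0, 0, -0.005], "gripper": 12}])

```text
clock: 26.9
position: [0.5149, 0.0253, 0.0687]
ee_rot: [-0.495, -0.501, -0.499, 0.505]
contact_force: [4.4, 1.2, 5.6]
width: 0.0184
```

```bash
python3 f.py
```

```text
t 26.9 pos [0.5149 0.0253 0.0687] F [4.4 1.2 5.6] w 0.0184 ang [-0.0005  0.0001  0.0058] dp_now [ 0.0058 -0.0157  0.0027] dp_afterturn [ 0.0056 -0.0158  0.0027]
[ 0.18105923 -1.31180993  0.01715019]
board lean 1360 -0.023610448694384056 foot x at y=.025 0.43517436281919364
model [ 0.60589304 -0.06246568  0.09190564]
```

```bash
cat > lean.py <<'E'
from h import *
import pickle
def fit(P):
    for _ in range(6):
        c=P.mean(0); n=np.linalg.svd(P-c,full_matrices=False)[2][2]; r=(P-c)@n; P=P[abs(r)<max(.0015,2*r.std())]
    return c,n*np.sign(n@np.array([.7,0,.7])),r.std(),len(P)
def lean(d,ylo,yhi,dy=(-.13,-.02)):
    W=world(d);x,y,z=W[...,0],W[...,1],W[...,2]
    B=W[(z>.08)&(z<.15)&(x>.405)&(x<.455)&(y>ylo)&(y<yhi)]
    D=W[(z>.054)&(z<.068)&(x>.46)&(x<.67)&(y>dy[0])&(y<dy[1])]
    b=fit(B);k=fit(D)
    print("lean rel deck",round(np.pi/2-np.arccos(b[1]@k[1]),4),"board n",b[1].round(4),b[2:],"deck n",k[1].round(4),k[2:])
E
python3 - <<'E'
from lean import *
lean(pickle.load(open("scene.pkl","rb")),-.235,-.05,(-.24,-.04))
d=cam("scene");lean(d,-.13,0.0)
d=cam("wrist");lean(d,-.13,.07,(-.14,.08));cv2.imwrite("pics/w6.png",d["image"])
E
```

```text
lean rel deck -0.1379 board n [ 0.9904 -0.0106 -0.1375] (np.float64(0.0008868344594040636), 1643) deck n [ 1.e-04 -0.e+00  1.e+00] (np.float64(0.0010833157099867396), 5744)
lean rel deck 0.0276 board n [ 0.9996 -0.0105  0.0276] (np.float64(0.0011355951491028582), 1243) deck n [-1.0e-04 -2.4e-03  1.0e+00] (np.float64(0.001052384939386638), 2377)
lean rel deck -0.2582 board n [ 0.9669 -0.0108 -0.2548] (np.float64(0.00050514151843193), 198) deck n [-6.e-04 -0.e+00  1.e+00] (np.float64(0.0005886714504985988), 85703)
```

View pics/w6.png

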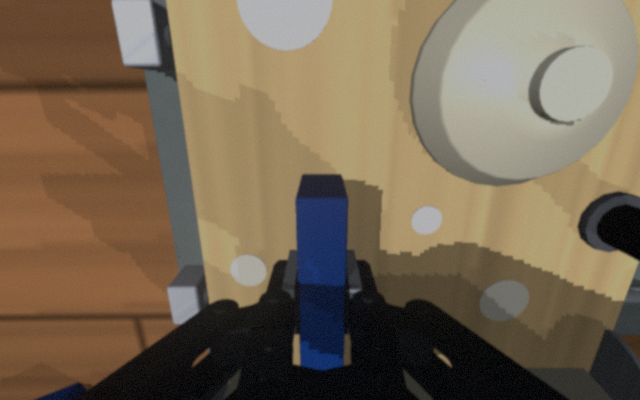

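The wrist view shows the stock flat and clear at (322,180)–(322,365). The plane fit in the scene view puts the board at −0.028 rad, past upright, because my hard push tipped it over. I'll lift the square, nudge the board back in from outside with the stock's toe, then reseat gently.

arm_command(series=[{"dp": [-0.02, 0.06, 0], "angular": [0, 0, 0], "gripper": 12}, {"dp": [-0.2, 0.06, 0], "angular": [0, 0, 0.005], "gripper": 12}, {"dp": [-0.3, 0, 0], "angular": [0, 0, 0], "gripper": 12}, {"dp": [-0.35, 0, 0], "angular": [0, 0, 0], "gripper": 12}, {"dp": [-0.35, 0, 0], "angular": [0, 0, 0], "gripper": 12}, {"dp": [0, -0.2, 0], "angular": [0, 0, 0], "gripper": 12}, {"dp": [0, -0.3, 0], "angular": [0, 0, 0], "gripper": 12}, {"dp": [0, 0, 0], "angular": [0, 0, 0], "gripper": 12}])

```text
clock: 28.05
position: [0.4577, 0.0255, 0.2111]
ee_rot: [-0.486, -0.492, -0.508, 0.514]
contact_force: [0.4, 0.1, -3.6]
width: 0.0187
```

```bash
python3 - <<'E'
from lean import *
plan([.355,.01,.21]);print(get_state()["qpos"].round(2))
d=cam("scene");lean(d,-.13,0.0)
E
```

```text
t 28.05 pos [0.4577 0.0255 0.2111] F [ 0.4  0.1 -3.6] w 0.0187 ang [-0.0001  0.0002  0.0281] dp_now [ 0.047  -0.8528  0.1389] dp_afterturn [ 0.0092 -0.8541  0.1387]
[-0.09  0.14  1.74 -0.    1.31  1.49]
lean rel deck 0.0257 board n [ 0.9996 -0.0083  0.0262] (np.float64(0.0010964710431330443), 1266) deck n [-5.0e-04 -1.4e-03  1.0e+00] (np.float64(0.0010844900531876132), 2353)
```

arm_command(series=[{"dp": [0, -0.15, 0], "angular": [0, 0, 0.02], "gripper": 12}, {"dp": [0, -0.24, 0.05], "angular": [0, 0, 0.008], "gripper": 12}, {"dp": [0, -0.24, 0.05], "angular": [0, 0, 0], "gripper": 12}, {"dp": [0, -0.2, 0.04], "angular": [0, 0, 0], "gripper": 12}, {"dp": [0, 0, 0], "angular": [0, 0, 0], "gripper": 12}, {"dp": [0, 0, 0], "angular": [0, 0, 0], "gripper": 12}, {"dp": [0, 0, 0], "angular": [0, 0, 0], "gripper": 12}, {"dp": [0, 0, 0], "angular": [0, 0, 0], "gripper": 12}])

```text
clock: 29.1
position: [0.3619, 0.0086, 0.2082]
ee_rot: [-0.496, -0.501, -0.499, 0.504]
contact_force: [-0.5, -0.5, -2.5]
width: 0.0188
```

```bash
python3 - <<'E'
from lean import *
plan([.355,.01,.145]);print(get_state()["qpos"].round(2))
d=cam("top");W=world(d);x,y,z=W[...,0],W[...,1],W[...,2]
m=(z>.14)&(z<.175)&(x<.47)&(x>.38)&(y<-.05)&(y>-.13);print("boardtop",np.percentile(W[m],[2,98],axis=0).round(4))
E
```

```text
t 29.1 pos [0.3619 0.0086 0.2082] F [-0.5 -0.5 -2.5] w 0.0188 ang [ 0.0001 -0.0001  0.0039] dp_now [ 0.5273 -0.0546 -0.0107] dp_afterturn [ 0.527  -0.0579 -0.0107]
[-0.17 -0.03  1.93 -0.    1.25  1.41]
boardtop [[ 0.4173 -0.1293  0.1563]
 [ 0.4293 -0.0613  0.1646]]
```

arm_command(series=[{"dp": [0, -0.09, 0], "angular": [0, 0, 0.004], "gripper": 12}, {"dp": [0.15, -0.01, 0], "angular": [0, 0, 0], "gripper": 12}, {"dp": [0.16, -0.01, 0], "angular": [0, 0, 0], "gripper": 12}, {"dp": [0.14, -0.01, 0], "angular": [0, 0, 0], "gripper": 12}, {"dp": [0.06, 0, 0], "angular": [0, 0, 0], "gripper": 12}, {"dp": [0, 0, 0], "angular": [0, 0, 0], "gripper": 12}, {"dp": [0, 0, 0], "angular": [0, 0, 0], "gripper": 12}, {"dp": [0, 0, 0], "angular": [0, 0, 0], "gripper": 12}])

```text
clock: 30.15
position: [0.3453, 0.009, 0.1472]
ee_rot: [0.498, 0.503, 0.497, -0.502]
contact_force: [-0.2, -0.6, -1.8]
width: 0.0188
```

```bash
python3 - <<'E'
from lean import *
plan([.379,.01,.145])
E
```

```text
t 30.15 pos [0.3453 0.009  0.1472] F [-0.2 -0.6 -1.8] w 0.0188 ang [ 0.0006  0.0004 -0.0021] dp_now [ 0.0191  0.281  -0.0113] dp_afterturn [ 0.0182  0.281  -0.0115]
```

arm_command(series=[{"dp": [0, 0.06, 0], "angular": [0, 0, 0], "gripper": 12}, {"dp": [0, 0.06, 0], "angular": [0, 0, 0], "gripper": 12}, {"dp": [0, 0.06, 0], "angular": [0, 0, 0], "gripper": 12}, {"dp": [0, 0.06, 0], "angular": [0, 0, 0], "gripper": 12}, {"dp": [0, 0.05, 0], "angular": [0, 0, 0], "gripper": 12}, {"dp": [0, 0.03, 0], "angular": [0, 0, 0], "gripper": 12}, {"dp": [0, 0, 0], "angular": [0, 0, 0], "gripper": 12}, {"dp": [0, 0, 0], "angular": [0, 0, 0], "gripper": 12}])

```text
clock: 31.15
position: [0.3859, 0.0086, 0.1475]
ee_rot: [0.498, 0.503, 0.497, -0.502]
contact_force: [-1.1, 0.0, -1.3]
width: 0.0186
```

```bash
python3 - <<'E'
from lean import *
plan([.379,.01,.145])
d=cam("scene");lean(d,-.13,-.02)
E
```

```text
t 31.15 pos [0.3859 0.0086 0.1475] F [-1.1  0.  -1.3] w 0.0186 ang [ 0.0008  0.0004 -0.0007] dp_now [ 0.0204 -0.0575 -0.0112] dp_afterturn [ 0.0205 -0.0575 -0.0111]
lean rel deck -0.1562 board n [ 0.9878 -0.0114 -0.1554] (np.float64(0.0008402172252308644), 899) deck n [-2.0e-04 -2.9e-03  1.0e+00] (np.float64(0.0010905972407047957), 2393)
```

The board now leans 0.156 inwards, much as at the start. I'll go back over it.

arm_command(series=[{"dp": [0, -0.12, 0], "angular": [0, 0, 0], "gripper": 12}, {"dp": [-0.25, 0, 0], "angular": [0, 0, 0], "gripper": 12}, {"dp": [-0.3, 0, 0], "angular": [0, 0, 0], "gripper": 12}, {"dp": [-0.1, 0.25, -0.03], "angular": [0, 0, 0], "gripper": 12}, {"dp": [0, 0.35, -0.03], "angular": [0, 0, 0], "gripper": 12}, {"dp": [0, 0.35, -0.04], "angular": [0, 0, 0], "gripper": 12}, {"dp": [0, 0.35, -0.03], "angular": [0, 0, 0], "gripper": 12}, {"dp": [0, 0.2, 0], "angular": [0, 0, 0], "gripper": 12}])

```text
clock: 32.2
position: [0.5473, 0.0233, 0.2282]
ee_rot: [0.498, 0.503, 0.497, -0.502]
contact_force: [-0.6, 0.3, -2.8]
width: 0.0187
```

```bash
python3 - <<'E'
from lean import *
plan([.551,.025,.085])
E
```

```text
t 32.2 pos [0.5473 0.0233 0.2282] F [-0.6  0.3 -2.8] w 0.0187 ang [ 0.0003  0.0005 -0.0013] dp_now [ 1.1937  0.0286 -0.0155] dp_afterturn [ 1.1937  0.0311 -0.0145]
```

```bash
cat > stock.py <<'E'
from lean import *
s=get_state();d=cam("wrist");W=world(d);hsv=cv2.cvtColor(d["image"],cv2.COLOR_BGR2HSV)
p=s["position"];x,y,z=W[...,0]-p[0],W[...,1]-p[1],W[...,2]-p[2]
m=(hsv[...,0]>105)&(hsv[...,0]<130)&(hsv[...,1]>100)&(abs(x)<.1)&(abs(y)<.03)&(z>.02)&(z<.045)
c,n,sd,k=fit(W[m]); print("stock top normal",n.round(4),"z off",(c-p).round(4),sd,k)
Q=W[m]-p
for lo in np.arange(-.06,.05,.02):
    q=Q[(Q[:,0]>lo)&(Q[:,0]<lo+.02)]
    if len(q)>10: print(round(lo,3),len(q),q.mean(0).round(4))
print("xmax",np.percentile(Q[:,0],[1,99]))
plan([.551,.025,.085])
E
python3 stock.py
```

```text
stock top normal [0.0129 0.0018 0.9999] z off [0.01   0.0002 0.0332] 0.0005320351958497619 7882
-0.04 1111 [-0.0272  0.0006  0.0336]
-0.02 1740 [-0.0096  0.0003  0.0335]
0.0 2041 [0.0102 0.0002 0.0332]
0.02 2274 [0.0301 0.     0.0329]
0.04 877 [ 0.0436 -0.0001  0.0327]
xmax [-0.03357453  0.04633282]
t 32.25 pos [0.5505 0.023  0.2281] F [ 3.8 -0.5 -1.3] w 0.019 ang [ 0.0001  0.0006 -0.0037] dp_now [ 1.1923 -0.0027 -0.0179] dp_afterturn [ 1.1923  0.0044 -0.0168]
```

The stock's top normal leans 0.013 away from the board while the tool reads about vertical, so the square has slipped roughly 0.015 rad in the hand. It will be upright at an "ang z" reading of about −0.010. I'll lower it.

arm_command(series=[{"dp": [0.1, 0, 0], "angular": [0, 0, 0.003], "gripper": 12}, {"dp": [0.25, 0, 0], "angular": [0, 0, 0], "gripper": 12}, {"dp": [0.25, -0.02, 0], "angular": [0, 0, 0], "gripper": 12}, {"dp": [0.25, 0, 0], "angular": [0, 0, 0], "gripper": 12}, {"dp": [0.2, 0, 0], "angular": [0, 0, 0], "gripper": 12}, {"dp": [0.1, 0, 0], "angular": [0, 0, 0], "gripper": 12}, {"dp": [0, 0, 0], "angular": [0, 0, 0], "gripper": 12}, {"dp": [0, 0, 0], "angular": [0, 0, 0], "gripper": 12}])

```text
clock: 33.25
position: [0.538, 0.0229, 0.0842]
ee_rot: [0.498, 0.504, 0.496, -0.502]
contact_force: [-0.3, 0.5, -1.3]
width: 0.0187
```

```bash
python3 stock.py
```

```text
stock top normal [ 1.140e-02 -4.000e-04  9.999e-01] z off [0.0101 0.0001 0.0332] 0.0005392039319769432 7917
-0.04 1113 [-0.0272  0.0005  0.0336]
-0.02 1739 [-0.0096  0.0003  0.0335]
0.0 2078 [ 0.0101 -0.0001  0.0333]
0.02 2280 [ 0.0302 -0.0001  0.033 ]
0.04 908 [ 0.0435 -0.0002  0.0327]
xmax [-0.03349306  0.04634204]
t 33.3 pos [0.5381 0.0229 0.0843] F [-0.5 -0.1 -1.9] w 0.0191 ang [-0.0003  0.0004 -0.003 ] dp_now [-0.0053  0.1076 -0.019 ] dp_afterturn [-0.0058  0.1075 -0.019 ]
```

arm_command(series=[{"dp": [0.05, 0.01, 0], "angular": [0, 0, 0.008], "gripper": 12}, {"dp": [0.05, 0, 0], "angular": [0, 0, 0], "gripper": 12}, {"dp": [0, -0.04, 0], "angular": [0, 0, 0], "gripper": 12}, {"dp": [0, -0.05, 0], "angular": [0, 0, 0], "gripper": 12}, {"dp": [0, -0.04, 0], "angular": [0, 0, 0], "gripper": 12}, {"dp": [0, -0.02, 0], "angular": [0, 0, 0], "gripper": 12}, {"dp": [0, 0, 0], "angular": [0, 0, 0], "gripper": 12}, {"dp": [0, 0, 0], "angular": [0, 0, 0], "gripper": 12}])

```text
clock: 34.3
position: [0.5227, 0.0229, 0.0735]
ee_rot: [0.504, 0.509, 0.491, -0.497]
contact_force: [-0.5, 0.5, -3.0]
width: 0.0189
```

```bash
python3 stock.py; python3 -c "
from lean import *
d=cam('scene');lean(d,-.13,-.02)"
```

```text
stock top normal [-8.2e-03 -5.0e-04  1.0e+00] z off [0.0095 0.0001 0.0334] 0.0005343776004329678 7898
-0.04 1144 [-0.0275  0.0005  0.0331]
-0.02 1767 [-0.0096  0.0003  0.0334]
0.0 2049 [0.0103 0.     0.0334]
0.02 2292 [ 0.0302 -0.0001  0.0336]
0.04 820 [ 0.0433 -0.0002  0.0335]
xmax [-0.03418503  0.04572952]
t 34.35 pos [0.5228 0.0229 0.0735] F [ 0.1 -0.1 -2.8] w 0.0186 ang [-0.0002  0.0006 -0.0157] dp_now [-0.0904  0.2374 -0.0198] dp_afterturn [-0.0962  0.2351 -0.0198]
lean rel deck -0.0751 board n [ 0.9971 -0.0135 -0.0751] (np.float64(0.001009530855441269), 991) deck n [-0.    -0.004  1.   ] (np.float64(0.0011005425075834513), 2360)
```

arm_command(series=[{"dp": [0.02, 0, 0], "angular": [0, 0, -0.006], "gripper": 12}, {"dp": [0.02, -0.01, 0], "angular": [0, 0, 0], "gripper": 12}, {"dp": [0.006, -0.02, 0], "angular": [0, 0, -0.001], "gripper": 12}, {"dp": [0.006, -0.02, 0], "angular": [0, 0, -0.001], "gripper": 12}, {"dp": [0.004, -0.02, 0], "angular": [0, 0, -0.001], "gripper": 12}, {"dp": [0.004, -0.02, 0], "angular": [0, 0, -0.001], "gripper": 12}, {"dp": [0, 0, 0], "angular": [0, 0, 0], "gripper": 12}, {"dp": [0, 0, 0], "angular": [0, 0, 0], "gripper": 12}])

```text
clock: 35.4
position: [0.5163, 0.0228, 0.068]
ee_rot: [0.502, 0.507, 0.492, -0.499]
contact_force: [3.8, -0.3, 1.9]
width: 0.0192
```

```bash
python3 stock.py; python3 -c "
from lean import *
d=cam('scene');lean(d,-.13,-.02)"
```

```text
stock top normal [-6.0e-04  1.2e-03  1.0e+00] z off [0.0097 0.0002 0.0333] 0.0005318926170566505 7922
-0.04 1140 [-0.0274  0.0005  0.0333]
-0.02 1759 [-0.0096  0.0003  0.0334]
0.0 2043 [0.0102 0.     0.0333]
0.02 2305 [ 0.0301 -0.0001  0.0333]
0.04 846 [ 0.0433 -0.0002  0.0332]
xmax [-0.03391555  0.04591584]
t 35.45 pos [0.5163 0.0228 0.068 ] F [3.1 0.3 1.9] w 0.0189 ang [-0.0006  0.0008 -0.0115] dp_now [-0.1367  0.2912 -0.0215] dp_afterturn [-0.1419  0.2887 -0.0214]
lean rel deck -0.0107 board n [ 0.9999 -0.0134 -0.0109] (np.float64(0.001032520465477794), 1038) deck n [ 2.0e-04 -1.2e-03  1.0e+00] (np.float64(0.0010839502977753003), 2354)
```

arm_command(series=[{"dp": [0.004, -0.025, 0], "angular": [0, 0, -0.002], "gripper": 12}, {"dp": [0.004, -0.028, 0], "angular": [0, 0, -0.003], "gripper": 12}, {"dp": [0.005, -0.028, 0], "angular": [0, 0, -0.003], "gripper": 12}, {"dp": [0.006, -0.028, 0], "angular": [0, 0, -0.003], "gripper": 12}, {"dp": [0.008, -0.028, 0], "angular": [0, 0, -0.003], "gripper": 12}, {"dp": [0.008, -0.028, 0], "angular": [0, 0, -0.003], "gripper": 12}, {"dp": [0.008, -0.028, 0], "angular": [0, 0, -0.003], "gripper": 12}, {"dp": [0.008, -0.028, 0], "angular": [0, 0, -0.003], "gripper": 12}])

```text
clock: 36.5
position: [0.5149, 0.0226, 0.069]
ee_rot: [0.505, 0.512, 0.487, -0.495]
contact_force: [7.6, 0.5, 3.7]
width: 0.0189
```

```bash
python3 stock.py; python3 -c "
from lean import *
d=cam('scene');lean(d,-.13,-.02);print(get_state()['contact_force'])
W=world(d);z=W[...,2];m=(z>.085)&(z<.105)&(W[...,0]<.66)&(W[...,0]>.57)&(W[...,1]>-.3)&(W[...,1]<.02);print('model',W[m].mean(0))"
```

```text
stock top normal [-1.360e-02 -4.000e-04  9.999e-01] z off [0.0093 0.0001 0.0334] 0.0005385545686991616 7932
-0.04 1174 [-0.0276  0.0006  0.0329]
-0.02 1762 [-0.0097  0.0003  0.0333]
0.0 2062 [0.0102 0.0001 0.0335]
0.02 2303 [ 0.0302 -0.0002  0.0337]
0.04 801 [ 0.0432 -0.0003  0.0337]
xmax [-0.03442506  0.04553184]
t 36.55 pos [0.5149 0.0226 0.069 ] F [7.1 0.7 4.5] w 0.0186 ang [-0.0023  0.0008 -0.022 ] dp_now [-0.123   0.3049 -0.0241] dp_afterturn [-0.1334  0.3005 -0.0232]
lean rel deck 0.0098 board n [ 0.9999 -0.0126  0.0099] (np.float64(0.001153832465161655), 1102) deck n [-2.e-04 -2.e-03  1.e+00] (np.float64(0.001116439642270332), 2405)
[8.1101209  0.74216815 4.22810513]
model [ 0.60571192 -0.06312593  0.0919305 ]
```

The heel is at the foot and the board is at about −0.010. I'll level the square slightly with a milder push and hold.

arm_command(series=[{"dp": [0.008, -0.015, 0], "angular": [-0.001, 0, -0.006], "gripper": 12}, {"dp": [0.008, -0.015, 0], "angular": [0, 0, -0.006], "gripper": 12}, {"dp": [0.01, -0.02, 0], "angular": [0, 0, -0.004], "gripper": 12}, {"dp": [0.01, -0.022, 0], "angular": [0, 0, -0.003], "gripper": 12}, {"dp": [0.01, -0.022, 0], "angular": [0, 0, -0.003], "gripper": 12}, {"dp": [0.01, -0.022, 0], "angular": [0, 0, -0.003], "gripper": 12}, {"dp": [0.01, -0.022, 0], "angular": [0, 0, -0.003], "gripper": 12}, {"dp": [0.01, -0.022, 0], "angular": [0, 0, -0.003], "gripper": 12}])

```text
clock: 37.6
position: [0.515, 0.0226, 0.0682]
ee_rot: [0.503, 0.51, 0.49, -0.498]
contact_force: [5.9, 0.4, 6.9]
width: 0.0186
```

```bash
cat > fin.py <<'E'
from lean import *
d=cam('scene');lean(d,-.13,-.02);print(get_state()['contact_force'],get_state()['moment'])
W=world(d);z=W[...,2];m=(z>.085)&(z<.105)&(W[...,0]<.66)&(W[...,0]>.57)&(W[...,1]>-.3)&(W[...,1]<.02);print('model',W[m].mean(0))
E
python3 stock.py; python3 fin.py
```

```text
stock top normal [-0.0038  0.0015  1.    ] z off [0.0095 0.0001 0.0334] 0.000538593217631972 7907
-0.04 1142 [-0.0275  0.0006  0.0332]
-0.02 1763 [-0.0097  0.0004  0.0334]
0.0 2061 [0.0103 0.     0.0333]
0.02 2291 [ 0.0302 -0.0002  0.0334]
0.04 823 [ 0.0433 -0.0003  0.0334]
xmax [-0.03394471  0.0457218 ]
t 37.65 pos [0.515  0.0226 0.0682] F [6.  0.8 5.8] w 0.0189 ang [-0.0025  0.0008 -0.0163] dp_now [-0.1324  0.3035 -0.0246] dp_afterturn [-0.1401  0.3001 -0.0236]
lean rel deck 0.0188 board n [ 0.9998 -0.0105  0.0195] (np.float64(0.0011278747948707982), 1085) deck n [-7.e-04 -2.e-03  1.e+00] (np.float64(0.0010707229333430021), 2391)
[6.35076192 1.28525998 6.38972073] [ 0.20573621 -0.54787845 -0.06091209]
model [ 0.6063535  -0.06248587  0.0919595 ]
```

```bash
cat > lean2.py <<'E'
from lean import *
def board(W):
    x,y,z=W[...,0],W[...,1],W[...,2]; return W[(z>.075)&(z<.155)&(x>.415)&(x<.455)&(y>-.125)&(y<-.025)]
Ws=[world(cam("scene")) for _ in range(5)]
for W in Ws: print(fit(board(W))[1].round(4),end=" ")
b=fit(np.vstack([board(W) for W in Ws])); print("\navg board",b[1].round(4),b[2:]); P=np.vstack([board(W) for W in Ws])
for lo in np.arange(.075,.155,.01):
    q=P[(P[:,2]>lo)&(P[:,2]<lo+.01)]; print(round(lo,3),len(q),np.median(q[:,0]).round(5),q[:,1].mean().round(3))
print(get_state()["contact_force"].round(1),get_state()["position"].round(4))
E
python3 lean2.py; python3 stock.py | head -1
```

```text
[ 0.9998 -0.01    0.0152] [ 0.9999 -0.0115  0.0127] [ 0.9998 -0.0127  0.017 ] [ 0.9998 -0.0138  0.0167] [ 0.9998 -0.0117  0.0161] 
avg board [ 0.9998 -0.0119  0.0155] (np.float64(0.001093956930519732), 5657)
0.075 746 0.43383 -0.076
0.085 787 0.43369 -0.075
0.095 782 0.43347 -0.077
0.105 787 0.43343 -0.076
0.115 804 0.43328 -0.076
0.125 835 0.43312 -0.075
0.135 841 0.43304 -0.076
0.145 873 0.4328 -0.076
[6.2 0.8 5.5] [0.515  0.0226 0.0682]
stock top normal [-0.0037 -0.      1.    ] z off [0.0096 0.0001 0.0333] 0.0005348327557186098 7907
```

```bash
python3 -c "
from h import *
sign_off();s=get_state();print(s['clock'],s['position'],s['contact_force'],s['width'])"
```

```text
the job is handed in; nothing more can be done
the job is handed in; nothing more can be done
```

The job is handed in at about 38 s. The pallet is in the yellow notch, and the gripped square is pressed into the corner between the deck and the board. I got no verdict; these are my own last checks.

- **Pallet:** it moved about 0.110 m, and both views showed the plunger at the yellow mark after I let go of the knob. Its position was unchanged in the last check. I did not test the notch hold with a push.
- **Square:** it was upright to about 0.004 rad, with the heel at the foot line to within my 1–2 mm. At hand-in the arm was pressing with about 6 N toward the board. It read about 6 N upward from the deck, or roughly 9 N once the square's weight is added.
- **Board:** it measured about −0.015 rad, averaged over 5 pictures. That is inside the 0.02 limit but slightly past upright, so this is the thinnest margin. Single readings ran from −0.013 to −0.019. Because the square is more upright than the board, it touches the board mainly at the heel, so the blade is not fully flat against it.
- **What went wrong on the way:** my first hard push tipped the board to about −0.028 rad. I pushed it back in from outside with the stock's toe and reseated the square more gently. The square also slipped about 0.015 rad in the grip, and I tilted the tool to make up for it.
- **Mould, pot and brush:** I kept clear of all three and never touched them knowingly, but I did not measure their positions again at the end.

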